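Put the check weights away after the scale check

TASK

The morning check of the shop scale is done and its four steel check weights still stand stacked on the cork pad, smallest on top. Take the stack apart and put the weights away in the wooden tray, each standing upright and seated on the floor of the well bored for its size (the smallest well for the smallest weight, and so on up). Set them down, do not drop them, and leave the espresso cup and the honey jar standing where they are.

Things in the scene. Friction and masses are not known exactly. Their poses are not given: they have to be found in the camera images.
- weight_small: the smallest of four plain steel check weights: upright cylinder 22 mm in diameter, 20 mm high, under 0.65 kg; flat top. Origin: centre of its underside, z up; round, so its yaw means nothing. At the start it stands 2 mm deep in the recess of the next larger weight, so it sticks up 18 mm above that rim.
- weight_medium: the second smallest of four plain steel check weights: upright cylinder 32 mm in diameter, 20 mm high, under 0.65 kg; top has a round recess 2 mm deep in which the next smaller weight stands, leaving a raised rim. Origin: centre of its underside, z up; round, so its yaw means nothing. At the start it stands 2 mm deep in the recess of the next larger weight, so it sticks up 18 mm above that rim.
- weight_large: the second largest of four plain steel check weights: upright cylinder 44 mm in diameter, 22 mm high, under 0.65 kg; top has a round recess 2 mm deep in which the next smaller weight stands, leaving a raised rim. Origin: centre of its underside, z up; round, so its yaw means nothing. At the start it stands 2 mm deep in the recess of the next larger weight, so it sticks up 20 mm above that rim.
- weight_largest: the largest of four plain steel check weights: upright cylinder 58 mm in diameter, 26 mm high, under 0.65 kg; top has a round recess 2 mm deep in which the next smaller weight stands, leaving a raised rim. Origin: centre of its underside, z up; round, so its yaw means nothing. It stands on the round cork pad (90 mm, 3 mm thick) at the bottom of the stack.
- block_small: fixed light-wood block, 75 mm square, 18 mm high, with the well of the smallest weight: 30 mm across, 5 mm deep, grey felt floor. Origin: centre of its underside, below the well's centre; well floor 13 mm, top 18 mm above it. The four blocks stand 76 mm apart in a row along their y axes, in any order, in a fixed dark tray (322 x 94 mm, walls lower than the blocks).
- block_medium: fixed light-wood block, 75 mm square, 18 mm high, with the well of the second smallest weight: 40 mm across, 5 mm deep, grey felt floor. Origin: centre of its underside, below the well's centre; well floor 13 mm, top 18 mm above it. The four blocks stand 76 mm apart in a row along their y axes, in any order, in a fixed dark tray (322 x 94 mm, walls lower than the blocks).
- block_large: fixed light-wood block, 75 mm square, 18 mm high, with the well of the second largest weight: 52 mm across, 5 mm deep, grey felt floor. Origin: centre of its underside, below the well's centre; well floor 13 mm, top 18 mm above it. The four blocks stand 76 mm apart in a row along their y axes, in any order, in a fixed dark tray (322 x 94 mm, walls lower than the blocks).
- block_largest: fixed light-wood block, 75 mm square, 18 mm high, with the well of the largest weight: 66 mm across, 5 mm deep, grey felt floor. Origin: centre of its underside, below the well's centre; well floor 13 mm, top 18 mm above it. The four blocks stand 76 mm apart in a row along their y axes, in any order, in a fixed dark tray (322 x 94 mm, walls lower than the blocks).
- espresso_cup: loose green and white espresso cup, 64 mm wide, 89 mm with its handle, 48 mm high, standing behind the stack; a bystander. Origin: underside, middle of its length with the handle.
- honey_jar: loose amber honey jar with a white lid, 53 mm in diameter, 71 mm high, standing behind the tray; a bystander. Origin: centre of its underside.
Not all that is in view belongs to the job. What is shaped like the weight_medium but purple or turquoise is not meant.

How it is judged:
By the outcome, as a careful person would: the job done as asked, in the order asked, and still so for the second after the job is handed in, with the robot touching nothing.
It also fails if it takes over 99 s, if anything falls off the work surface, if the arm or the gripper's body presses on something with over 40 N, if the wrist force passes 120 N, or if a joint passes its speed limit or range.

ROBOT

A 6-joint arm with a two-finger parallel gripper is mounted at the origin on a cart in front of the work surface, level with it; the furniture and walls round the work are solid. World frame = base frame: x ahead of the robot, y to its left, z up, the work surface at z = 0. Lengths are in m, angles in rad, forces in N, time in s.
With the tool pointing down it reaches from about 0.4 to 0.825 m from the base axis. Payload 7 kg.
Tool frame: the origin (TCP) lies at the very end of the fingers, on their centre line; the grasp point (between the pads) lies 19 mm behind it; z points along the fingers, y is the direction in which the jaws open and shut (so a half turn about z gives the same grasp; the last joint's range is limited). The gripper opens to 88 mm and grips with 3 to 60 N. Pads are 19 mm wide; open, the fingers measure 130 mm over their backs; the gripper's body (78 mm by 193 mm) begins 47 mm behind the grasp point.
Start: joints at [-0.877, 0.359, 0.012, 0, -1.224, -0.288], TCP at [0.266, -0.62, 0.227] pointing down, gripper open.
Joint ranges: [-3.07, 3.07], [-1.43, 2.12], [-1.02, 1.25], [-3.03, 1.67], [-3.05, -0], [-3.03, 3.03]. Speed limits (rad/s): [2.39, 2.39, 3.01, 3.14, 3.14, 3.14].

INTERFACE

Orientations are given as [roll, pitch, yaw] about the fixed x, y, z axes, in that order (R = Rz(yaw) Ry(pitch) Rx(roll)).
In Python, from station import arm, eyes, job, outline_of gives the robot as it stands.
- The arm moves only by the tool apply_moves, never from a script. Its argument "moves" is a list of rows, each a list of 5 numbers: the opening, from -1 (shut) to 1 (fully open), then the shift along the tool's x, y, z in m, then the turn about the tool's z in rad. A call has 1 to 12 rows; each row shifts and turns the commanded pose from where the row before left it, along the tool's axes as they then stand; what a row does not reach is not made up. A row lasts 1/12 s, in which the tool goes at most 41.7 mm and 7.16 degrees, less where a joint would pass 70% of its speed; a pose out of reach is approached as far as the arm can. A call with a gripper value outside its range is refused whole. The fingers move at their own pace and stop on an object; "newtons" is the grip in N (left out, the last holds). Time passes only in rows, so rows that do not move let the fingers close. It gives the time, the measured TCP pose, the force and the opening at its end, in the units of the state.
- arm.get_state(): the state, without advancing time (a new reading comes with each control period).
- eyes.grab_frame(name): name is "scene" or "top"; returns a dict with "color" (400x640x3 uint8, red, green, blue), "z_map" (400x640 float32, m along the optical axis (not along the pixel's ray), 0 where there is no reading), "camera_matrix" (3x3 intrinsics, pixels), "extrinsics" (4x4, takes a point from camera to world coordinates). Camera axes: x right, y up, looking along -z (the intrinsics and any distortion apply to the point x, -y, -z); pixel columns grow to the right and rows downward; lengths in m; the calibration is good to about 2 mm. A picture is of the moment at which its call begins.
- job.job_done(): hands the job in, once; it reports no verdict.
Trained networks look in a picture, given as the dict that the camera call returned (one of the last four; its "shot" number tells which), for a name from the list of things; names that differ only in an ending like _2 or _b are one class to them, and where a whole thing is asked for, a point or a joint stands for the part that bears it (a point fixed in the world has none). Each returns a list of dicts, best first, with "score" (0 to 1); they miss things now and then, are a little off and sometimes report something else, mostly with a low value. They report only what shows in the picture. A call takes as long as a camera call. They do not tell look-alikes from the thing itself.
- outline_of(label, picture): "region" (400x640 bool, what is visible of it) and "extent" ([left, top, right, bottom] in pixels, round what is visible of it).
The state is a dict: "t": time; "q": joint angles; "qd": joint speeds; "joint_efforts": joint torques, N m; "eef_pos": TCP position; "ee_rot": TCP orientation; "force": force on the tool from outside, world axes, zero at the start; "moment": the same for the moment, N m; "width": finger opening in m.
Only numpy, scipy, OpenCV 4.12 (cv2) and the standard library are available. Lean on these libraries where they do the work, as an engineer would, in place of code of your own. Each camera call takes 0.05 s, during which the arm holds its last target.

## Working session

There is one attempt and no reset: what is moved stays moved. The work goes in short steps, Python scripts to look and compute and a tool call to move; the robot and the scene stay as the last step left them, time stands still between calls to the robot, and variables do not carry over. Pictures are saved under pics/ and viewed, and the job is handed in when it is done.

Besides the shell and the picture viewer there is one more tool, called by a JSON object that holds its "fn" and its "kwargs". apply_moves: Moves the arm, as the interface text tells. Its arguments: {"type":"object","properties":{"moves":{"type":"array","items":{"type":"array","items":{"type":"number"}}},"newtons":{"type":"number"}},"required":["moves"]}

```bash
mkdir -p pics; ls
python3 - <<'E'
from station import arm, eyes, job, outline_of
import cv2
print(arm.get_state())
for n in("scene","top"):
    f=eyes.grab_frame(n); cv2.imwrite(f"pics/{n}0.png",f["color"][:,:,::-1]); print(f["camera_matrix"],f["extrinsics"],f.keys())
E
```

```text
pics
{'t': 0.0, 'q': array([-8.76912224e-01,  3.59348108e-01,  1.11018320e-02, -3.47771902e-04,
       -1.22408456e+00, -2.88091583e-01]), 'qd': array([ 2.58012332e-04, -4.98754047e-04, -1.75429796e-04,  1.57774081e-03,
       -2.31954783e-04, -4.89389882e-05]), 'joint_efforts': array([ 1.64564262e-04, -5.82720351e+01,  2.93057871e+01,  6.99727580e+00,
        6.86119020e-03, -1.83726147e-04]), 'eef_pos': array([ 0.26624703, -0.61976724,  0.22566689]), 'ee_rot': array([ 3.14002849e+00, -1.22569184e-04, -2.73591846e+00]), 'force': array([0.75735069, 0.00264477, 0.63350961]), 'moment': array([0.05646919, 0.02027647, 0.01707853]), 'width': 0.0875295668616485}
[[475.42502803   0.         323.07244107]
 [  0.         475.42502803 200.58432246]
 [  0.           0.           1.        ]] [[-0.46332896  0.67468071 -0.57457133 -0.09332546]
 [-0.88616218 -0.35752655  0.29477339  0.36805276]
 [-0.00654658  0.64574044  0.76352893  0.86873445]
 [ 0.          0.          0.          1.        ]] dict_keys(['color', 'z_map', 'camera_matrix', 'extrinsics', 'shot'])
[[453.55609444   0.         320.9923966 ]
 [  0.         453.55609444 194.25997372]
 [  0.           0.           1.        ]] [[-0.01127209  0.99795146 -0.06297481  0.45181709]
 [-0.99993137 -0.01104859  0.00389622  0.06157806]
 [ 0.00319246  0.06301441  0.99800751  1.24493235]
 [ 0.          0.          0.          1.        ]] dict_keys(['color', 'z_map', 'camera_matrix', 'extrinsics', 'shot'])
```

View pics/scene0.png

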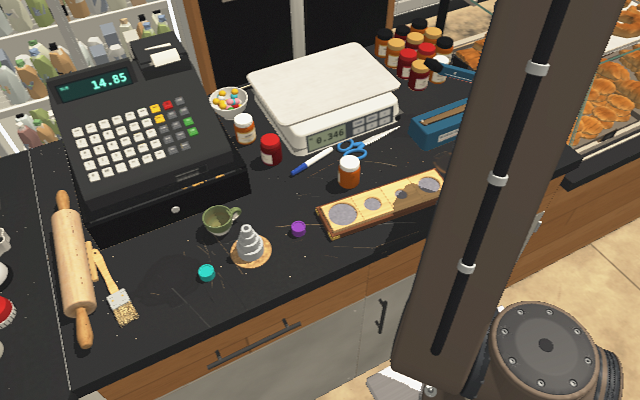

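View pics/top0.png

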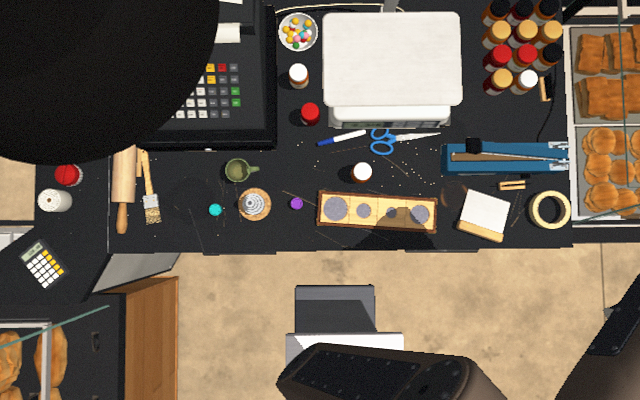

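The stack is at top-view pixel (254,205) and the tray spans columns 318–437. The purple (297,203) and turquoise (215,210) weights are look-alikes and not part of the job. Next I'll measure.

```bash
cat > h.py <<'E'
from station import arm, eyes, job, outline_of
import cv2, numpy as np
def ray_z(f,u,v,z):
    K=f["camera_matrix"];E=f["extrinsics"]
    d=E[:3,:3]@np.array([(u-K[0,2])/K[0,0],-(v-K[1,2])/K[1,1],-1]);o=E[:3,3]
    return o+d*(z-o[2])/d[2]
def pts(f):
    K=f["camera_matrix"];E=f["extrinsics"];Z=f["z_map"]
    v,u=np.mgrid[:400,:640]
    c=np.stack([(u-K[0,2])/K[0,0]*Z,-(v-K[1,2])/K[1,1]*Z,-Z],-1)
    return c@E[:3,:3].T+E[:3,3]
def proj(f,p):
    K=f["camera_matrix"];E=f["extrinsics"]
    c=E[:3,:3].T@(np.array(p)-E[:3,3]); return K[0,0]*c[0]/-c[2]+K[0,2],-K[1,1]*c[1]/-c[2]+K[1,2]
E
python3 - <<'E'
from h import *
f=eyes.grab_frame("top"); g=eyes.grab_frame("scene")
cv2.imwrite("pics/c1.png",cv2.resize(f["color"][150:250,200:450,::-1],None,fx=3.2,fy=3.2,interpolation=cv2.INTER_CUBIC))
cv2.imwrite("pics/c2.png",cv2.resize(g["color"][150:280,190:450,::-1],None,fx=3,fy=3,interpolation=cv2.INTER_CUBIC))
H={"weight_small":.083,"weight_medium":.065,"weight_large":.047,"weight_largest":.029,"block_small":.018,"block_medium":.018,"block_large":.018,"block_largest":.018,"espresso_cup":.048,"honey_jar":.071}
for im,n in((f,"top"),(g,"scene")):
    P=pts(im)
    for k,z in H.items():
        for r in outline_of(k,im)[:3]:
            m=r["region"];vs,us=np.nonzero(m)
            q=P[m]; q=q[im["z_map"][m]>0]
            e=r["extent"]
            print(n,k,round(r["score"],2),e,"cent",ray_z(im,us.mean(),vs.mean(),z).round(4),"bbox",ray_z(im,(e[0]+e[2])/2,(e[1]+e[3])/2,z).round(4),"med",np.median(q,0).round(4),"zmax",np.percentile(q[:,2],95).round(4))
E
```

```text
top weight_small 0.38 [248.7, 201.9, 252.5, 206.3] cent [0.505 0.241 0.083] bbox [0.5019 0.2377 0.083 ] med [0.5045 0.2409 0.0853] zmax 0.0891
top weight_small 0.36 [347.7, 165.5, 371.2, 182.0] cent [ 0.5801 -0.045   0.083 ] bbox [ 0.577  -0.0426  0.083 ] med [ 0.5823 -0.0457  0.0706] zmax 0.0748
top weight_largest 0.5 [250.5, 192.9, 263.8, 217.9] cent [0.5034 0.2267 0.029 ] bbox [0.5005 0.2283 0.029 ] med [0.5015 0.2235 0.0285] zmax 0.0318
top block_small 0.58 [373.9, 198.3, 406.4, 227.1] cent [ 0.4775 -0.1306  0.018 ] bbox [ 0.4772 -0.1297  0.018 ] med [ 0.4767 -0.1301  0.022 ] zmax 0.0259
top block_medium 0.68 [345.8, 198.6, 378.6, 223.1] cent [ 0.4835 -0.0542  0.018 ] bbox [ 0.483  -0.0542  0.018 ] med [ 0.4828 -0.0537  0.0215] zmax 0.0259
top block_large 0.59 [402.7, 199.5, 432.9, 228.8] cent [ 0.4721 -0.2055  0.018 ] bbox [ 0.4724 -0.2044  0.018 ] med [ 0.4725 -0.2047  0.0208] zmax 0.0258
top block_largest 0.67 [319.3, 195.7, 349.0, 224.8] cent [0.4897 0.0216 0.018 ] bbox [0.4855 0.0217 0.018 ] med [0.4891 0.0218 0.0194] zmax 0.0251
top espresso_cup 0.79 [221.9, 154.7, 259.3, 1
[... 1537 characters left out ...]
746 -0.2063  0.018 ] bbox [ 0.4725 -0.2039  0.018 ] med [ 0.4745 -0.2039  0.0211] zmax 0.0252
scene block_largest 0.6 [323.0, 197.4, 366.0, 230.3] cent [0.4891 0.0199 0.018 ] bbox [0.4887 0.0147 0.018 ] med [0.4884 0.02   0.0195] zmax 0.0245
scene espresso_cup 0.96 [203.7, 205.3, 244.5, 235.7] cent [0.5845 0.2754 0.048 ] bbox [0.5751 0.2689 0.048 ] med [0.604  0.2746 0.0326] zmax 0.0495
scene espresso_cup 0.61 [351.3, 188.7, 397.6, 220.9] cent [ 0.4633 -0.0419  0.048 ] bbox [ 0.4594 -0.0449  0.048 ] med [ 0.482  -0.0559  0.0222] zmax 0.0255
scene honey_jar 0.91 [338.6, 154.3, 360.8, 190.4] cent [ 0.5552 -0.0327  0.071 ] bbox [ 0.5539 -0.034   0.071 ] med [ 0.5693 -0.0423  0.0546] zmax 0.0737
```

View pics/c1.png

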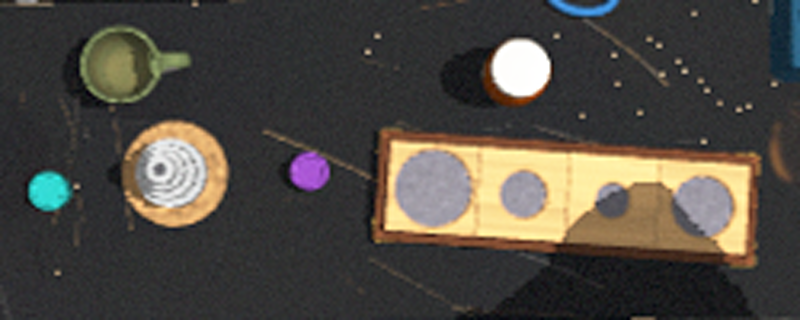

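View pics/c2.png

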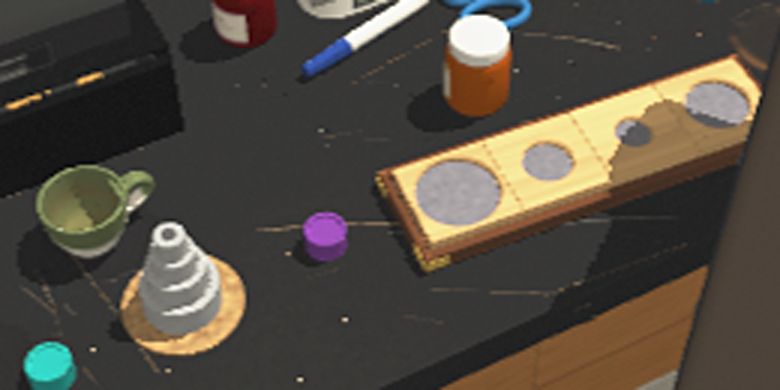

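```bash
cat > ov.py <<'E'
from h import *
def circ(img,f,c,r,z,col,box,s):
    a=np.linspace(0,2*np.pi,80)
    p=np.array([proj(f,(c[0]+r*np.cos(t),c[1]+r*np.sin(t),z)) for t in a])
    p=((p-[box[0],box[1]]+.5)*s)
    cv2.polylines(img,[np.round(p*8).astype(int)],True,col,1,cv2.LINE_AA,3)
E
python3 - <<'E'
from ov import *
f=eyes.grab_frame("top"); g=eyes.grab_frame("scene")
P=pts(f)
# felt: greyish within tray; ellipse centroid
for im,n in((f,"top"),(g,"scene")):
    c=im["color"].astype(int); 
    P=pts(im)
    sat=c.max(2)-c.min(2)
    roi=(P[...,0]>.42)&(P[...,0]<.54)&(P[...,1]>-.25)&(P[...,1]<.065)&(P[...,2]>.005)
    m=(roi&(sat<30)&(c.max(2)>45)).astype(np.uint8)
    m=cv2.morphologyEx(m,cv2.MORPH_OPEN,np.ones((2,2)))
    nn,lab,st,ce=cv2.connectedComponentsWithStats(m)
    for i in range(1,nn):
        if st[i,4]>40: print(n,"felt",st[i],ray_z(im,*ce[i],.017).round(4), "z",np.median(P[lab==i][:,2]).round(4))
    wood=roi&(c[...,0]-c[...,2]>60)&(c[...,0]>200)
    print(n,"wood z",np.median(P[wood][:,2]), "lookalike z", )
    # table height near
    t=(abs(P[...,0]-.42)<.02)&(P[...,1]>0)&(P[...,1]<.15); print("table z",np.median(P[t][:,2]))
    roi=(abs(P[...,0]-.50)<.06)&(abs(P[...,1]-.237)<.06)
    cork=(roi&(sat>50)).astype(np.uint8)
    st_=(roi&(sat<30)&(P[...,2]>.02)).astype(np.uint8)
    allm=cork|st_
    h=cv2.convexHull(np.argwhere(cork)[:,::-1].astype(np.int32)); e=cv2.fitEllipse(h); print(n,"pad",e, ray_z(im,*e[0],.003).round(4))
    for z0,z1 in ((.076,.095),(.058,.071),(.04,.053),(.024,.034)):
        q=P[roi&(P[...,2]>z0)&(P[...,2]<z1)]
        print("lvl",z0,len(q),((q.max(0)+q.min(0))/2).round(4),np.median(q,0).round(4))
E
```

```text
top felt [325 198  23  24 428] [0.488  0.0167 0.017 ] z 0.0183
top felt [358 205  13  14 148] [ 0.4818 -0.0591  0.017 ] z 0.0182
top felt [411 207  19  18 272] [ 0.4693 -0.2102  0.017 ] z 0.0183
top felt [387 209  10  10  82] [ 0.4752 -0.1343  0.017 ] z 0.0185
top wood z 0.022636051591697903 lookalike z
table z 0.00034178842119358954
top pad ((139.65023803710938, 185.38546752929688), (70.57807922363281, 267.98712158203125), 99.06543731689453) [0.5601 0.5539 0.003 ]
lvl 0.076 59 [0.5049 0.2414 0.0844] [0.5046 0.241  0.0856]
lvl 0.058 57 [0.5042 0.2416 0.0646] [0.5003 0.2362 0.0666]
lvl 0.04 91 [0.505  0.2409 0.0468] [0.5036 0.2343 0.0491]
lvl 0.024 134 [0.5045 0.2409 0.0291] [0.502  0.234  0.0294]
scene felt [420 179  20  15 238] [ 0.4691 -0.2085  0.017 ] z 0.0183
scene felt [396 191  12   9  76] [ 0.4754 -0.1329  0.017 ] z 0.0187
scene felt [365 199  17  12 147] [ 0.4819 -0.057   0.017 ] z 0.0185
scene felt [330 205  27  21 456] [0.488  0.0189 0.017 ] z 0.0185
scene wood z 0.022669026189012342 lookalike z
table z 0.0004974636542179889
scene pad ((250.4705047607422, 251.5931396484375), (37.08480453491211, 40.799259185791016), 61.3671875) [0.503 0.242 0.003]
lvl 0.076 95 [0.5045 0.2402 0.0825] [0.5019 0.2398 0.0853]
lvl 0.058 102 [0.5037 0.24   0.0645] [0.4956 0.2422 0.0668]
lvl 0.04 150 [0.5004 0.2402 0.0466] [0.4913 0.2433 0.0488]
lvl 0.024 195 [0.4994 0.2398 0.0289] [0.4891 0.2452 0.0295]
```

Run:
```python
from ov import *
W={"largest":(.488,.0178,.033),"medium":(.4818,-.058,.02),"small":(.4753,-.1336,.015),"large":(.4692,-.2094,.026)}
S=(.5045,.2405)
out=[]
for n,box in (("top",(230,185,440,235)),("scene",(225,165,445,275))):
    f=eyes.grab_frame(n); s=3.6
    im=cv2.resize(f["color"][box[1]:box[3],box[0]:box[2],::-1],None,fx=s,fy=s,interpolation=cv2.INTER_CUBIC)
    for k,(x,y,r) in W.items(): circ(im,f,(x,y),r,.022,(0,0,255),box,s)
    for r,z in((.011,.083),(.016,.065),(.022,.047),(.029,.029),(.029,.003)): circ(im,f,S,r,z,(0,0,255),box,s)
    circ(im,f,S,.045,.003,(255,0,0),box,s)
    out.append(im)
m=max(i.shape[1] for i in out)
out=[cv2.copyMakeBorder(i,0,0,0,m-i.shape[1],cv2.BORDER_CONSTANT) for i in out]
o=np.vstack(out);print(o.shape);cv2.imwrite("pics/ov1.png",o)
```

```text
(576, 792, 3)
```

View pics/ov1.png

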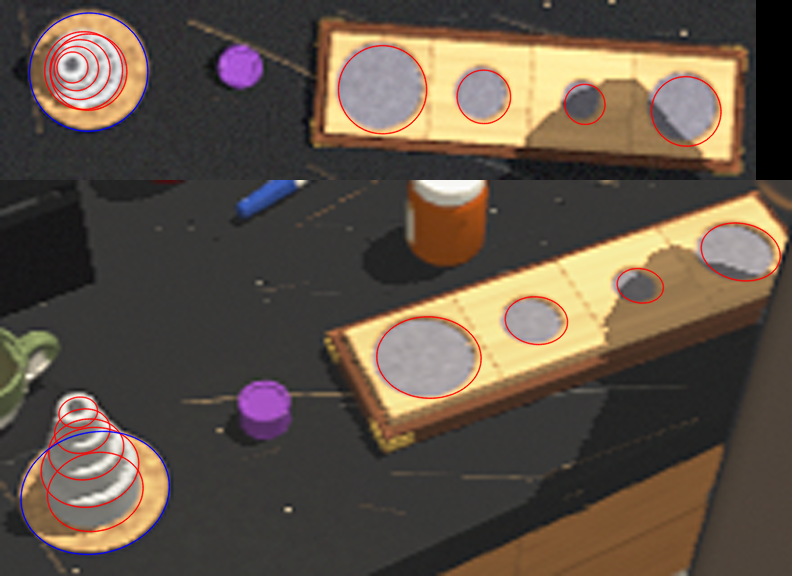

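The overlay fits. The tray order from +y is largest, medium, small, large. The stack is at about (.5045, .2405). Moving there now.

{"fn": "apply_moves", "kwargs": {"moves": [[1, 0, 0, 0, 0.12], [1, 0, 0, 0, 0.12], [1, 0, 0, 0, 0.12], [1, 0, 0, 0, 0.046], [1, -0.0297, 0.028, 0, 0], [1, -0.0297, 0.028, 0, 0], [1, -0.0297, 0.028, 0, 0], [1, -0.0297, 0.028, 0, 0], [1, -0.0297, 0.028, 0, 0], [1, -0.0297, 0.028, 0, 0], [1, -0.0297, 0.028, 0, 0], [1, -0.0297, 0.028, 0, 0]]}}

```text
t: 2.4
eef_pos: [0.5053, -0.3946, 0.2269]
ee_rot: [-3.141, 0.0, 3.141]
force: [0.0, -0.5, 0.1]
width: 0.0877
```

{"fn": "apply_moves", "kwargs": {"moves": [[0.3, 0, 0.039, 0, 0], [0.3, 0, 0.039, 0, 0], [0.3, 0, 0.039, 0, 0], [0.3, 0, 0.039, 0, 0], [0.3, 0, 0.039, 0, 0], [0.3, 0, 0.039, 0, 0], [0.3, 0, 0.039, 0, 0], [0.3, 0, 0.039, 0, 0], [0.3, 0, 0.039, 0, 0], [0.3, 0, 0.039, 0, 0], [0.3, 0, 0.039, 0, 0], [0.3, 0, 0.039, 0, 0]]}}

```text
t: 3.4
eef_pos: [0.5038, 0.0737, 0.227]
ee_rot: [3.141, 0.001, -3.142]
force: [0.7, -0.4, 0.2]
width: 0.0569
```

{"fn": "apply_moves", "kwargs": {"moves": [[0.1, 0, 0.0334, 0, 0], [0.1, 0, 0.0334, 0, 0], [0.1, 0, 0.0334, 0, 0], [0.1, 0, 0.0334, 0, 0], [0.1, 0, 0.0334, 0, 0], [0.1, 0, 0, 0.04, 0], [0.1, 0, 0, 0.04, 0], [0.1, 0, 0, 0.03, 0], [0.1, 0, 0, 0, 0]]}}

```text
t: 4.15
eef_pos: [0.5007, 0.2366, 0.1106]
ee_rot: [-3.136, -0.008, 3.141]
force: [-0.2, -1.0, -1.2]
width: 0.0481
```

Run:
```python
from ov import *
print(arm.get_state()["eef_pos"])
f=eyes.grab_frame("top"); g=eyes.grab_frame("scene")
a=cv2.resize(f["color"][150:260,170:330,::-1],None,fx=4,fy=4,interpolation=cv2.INTER_CUBIC)
b=cv2.resize(g["color"][160:290,180:340,::-1],None,fx=5,fy=4.5,interpolation=cv2.INTER_CUBIC)
cv2.imwrite("pics/a2.png",a);cv2.imwrite("pics/b2.png",b)
```

```text
[0.50074568 0.23656729 0.1106343 ]
```

View pics/b2.png

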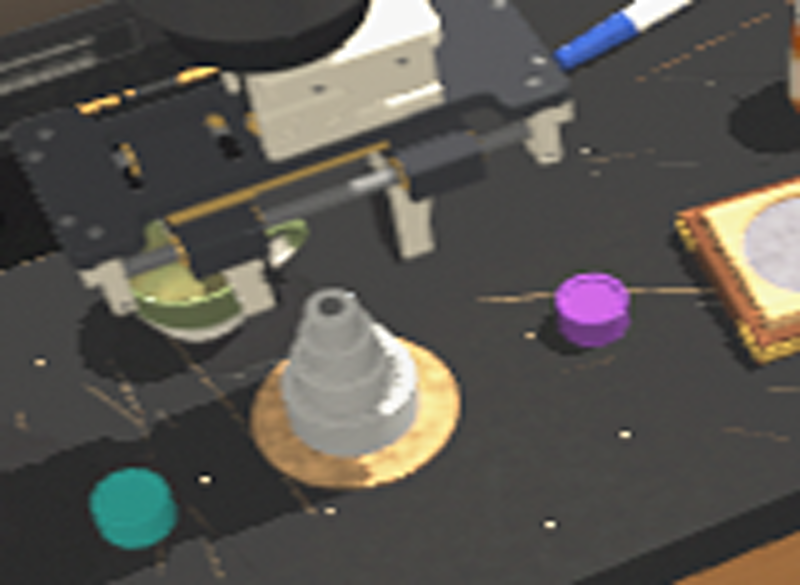

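View pics/a2.png

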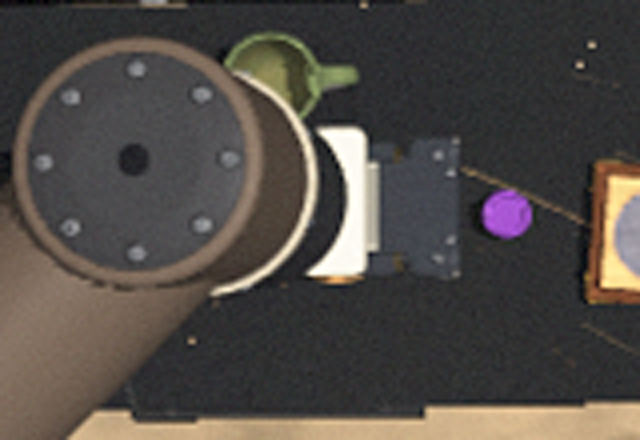

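Run:
```python
from ov import *
s=arm.get_state();print(s["t"],s["eef_pos"],s["ee_rot"],s["qd"].round(3),s["q"])
g=eyes.grab_frame("scene"); P=pts(g)
s=arm.get_state();print(s["t"],s["eef_pos"],s["ee_rot"])
p=s["eef_pos"]
for dy in(-.022,-.044,.022,.044):
  for dx in (-.0095,.0095):
    u,v=proj(g,p+[dx,dy,0]);print(dx,dy,"crop px",(u-180+.5)*5,(v-160+.5)*4.5)
m=(P[...,2]>.1)&(P[...,2]<.14)&(abs(P[...,0]-.5)<.06)&(abs(P[...,1]-.24)<.12)
q=P[m];
for lo,hi in((.12,.21),(.27,.36),(.21,.27)):
    r=q[(q[:,1]>lo)&(q[:,1]<hi)]; print(len(r), r.min(0) if len(r) else 0, r.max(0) if len(r) else 0)
```

```text
4.25 [0.50424461 0.238481   0.11668648] [-3.13975978e+00 -9.62276013e-04 -3.14134962e+00] [-0.003 -0.041  0.045  0.012 -0.007  0.   ] [ 7.93223083e-01  2.66392481e-01 -3.94500850e-01  7.59626291e-04
 -9.11884218e-01 -2.36424118e+00]
4.3 [0.5052358  0.23924825 0.11818826] [ 3.14125640e+00  1.50680305e-03 -3.14131078e+00]
-0.0095 -0.022 crop px 383.7171117136728 259.4322089571513
0.0095 -0.022 crop px 365.84683901756136 230.22637652318056
-0.0095 -0.044 crop px 434.1195807005536 241.4457861501115
0.0095 -0.044 crop px 415.8030803671218 212.63626022208902
-0.0095 0.022 crop px 280.83247596743973 296.147207172055
0.0095 0.022 crop px 263.8966604502168 266.1241032029806
-0.0095 0.044 crop px 228.32150709609806 314.88606078601396
0.0095 0.044 crop px 211.87482798280428 284.4415357915262
40 [0.49178398 0.19800316 0.11803445] [0.49831095 0.20991874 0.13987618]
30 [0.49211953 0.27060696 0.1207196 ] [0.51462922 0.27800234 0.13938078]
58 [0.49287262 0.21005946 0.11697496] [0.51460233 0.26991014 0.13955553]
```

{"fn": "apply_moves", "kwargs": {"moves": [[0.0, 0, 0, 0.01, 0], [0.0, 0, 0, 0.01, 0], [0.0, 0, 0, 0.01, 0], [0.0, 0, 0, 0.008, 0], [0.0, 0, 0, 0.005, 0], [0.0, 0, 0, 0, 0], [0.0, 0, 0, 0, 0], [0.0, 0, 0, 0, 0]]}}

```text
t: 4.97
eef_pos: [0.5045, 0.2389, 0.0738]
ee_rot: [3.141, 0.0, 3.142]
force: [-0.5, -0.4, -0.3]
width: 0.0438
```

Run:
```python
from ov import *
f=eyes.grab_frame("top"); g=eyes.grab_frame("scene")
s=arm.get_state();print(s["t"],s["eef_pos"],s["ee_rot"],s["force"],s["width"])
b=cv2.resize(g["color"][200:280,200:300,::-1],None,fx=7,fy=7,interpolation=cv2.INTER_CUBIC)
circ(b,g,(.5045,.2405),.011,.083,(0,0,255),(200,200),7)
cv2.imwrite("pics/b3.png",b)
```

```text
5.0667 [0.50449376 0.2390149  0.0740044 ] [3.14110715e+00 6.20813640e-04 3.14148122e+00] [-0.19425303  0.23300693  0.21159307] 0.04394070057608421
```

View pics/b3.png

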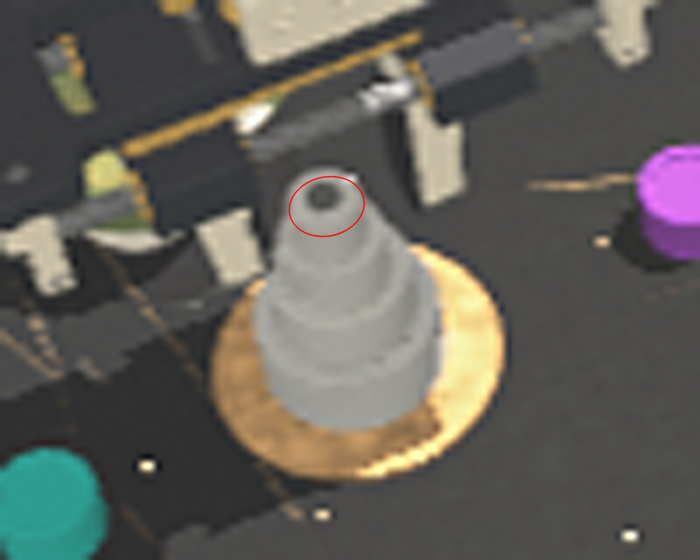

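{"fn": "apply_moves", "kwargs": {"newtons": 8, "moves": [[0.0, 0, 0.002, 0.002, 0], [-0.4, 0, 0, 0.002, 0], [-0.4, 0, 0, 0, 0], [-0.4, 0, 0, 0, 0], [-0.4, 0, 0, 0, 0], [-0.46, 0, 0, 0, 0]]}}

```text
t: 5.57
eef_pos: [0.5042, 0.2408, 0.0696]
ee_rot: [3.142, 0.0, 3.141]
force: [-0.6, 0.3, -1.0]
width: 0.025
```

Run:
```python
from ov import *
g=eyes.grab_frame("scene")
s=arm.get_state();print(s["t"],s["eef_pos"],s["ee_rot"],s["force"],s["width"])
b=cv2.resize(g["color"][200:280,200:300,::-1],None,fx=7,fy=7,interpolation=cv2.INTER_CUBIC)
cv2.imwrite("pics/b4.png",b)
```

```text
5.6167 [0.50422818 0.2407799  0.06959664] [3.14157658e+00 3.75211669e-05 3.14142371e+00] [-0.29245285 -0.36924581  0.05187353] 0.02439328774040507
```

View pics/b4.png

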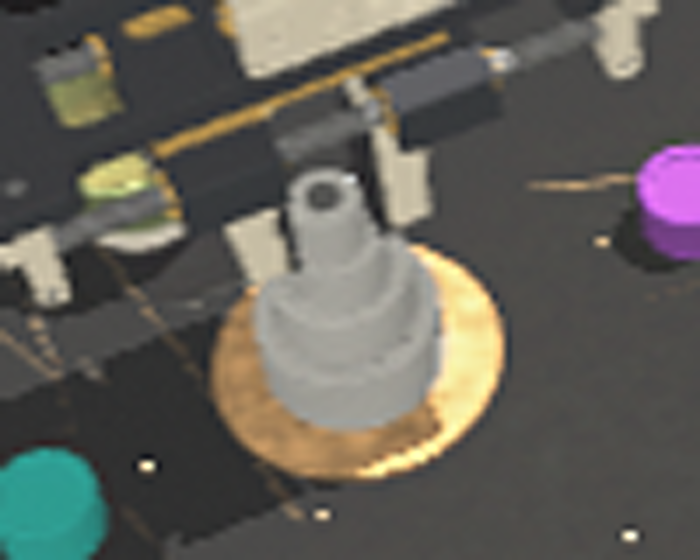

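Run:
```python
from ov import *
g=eyes.grab_frame("scene");s=arm.get_state();p=s["eef_pos"];P=pts(g)
def pp(q):
    u,v=proj(g,q); return round((u-200+.5)*7),round((v-200+.5)*7)
print("tcp",pp(p))
for sy in(-1,1):
  for dx in(-.0095,.0095):
    print(sy,dx,pp(p+[dx,sy*.0122,0]),pp(p+[dx,sy*.0272,0]))
print("small top",pp((.5045,.2405,.083)),"at .0855",pp((.5045,.2405,.0855)))
# depth points: fingers & weight
for n,(u0,v0,u1,v1) in {"L":(234,232,238,238),"R":(255,224,260,230),"sm_side":(243,232,249,236),"sm_top":(243,225,249,229)}.items():
    q=P[v0:v1,u0:u1].reshape(-1,3);print(n,np.median(q,0).round(4),q.min(0).round(4),q.max(0).round(4))
```

```text
tcp (332, 234)
-1 -0.0095 (382, 241) (428, 222)
-1 0.0095 (358, 196) (404, 177)
1 -0.0095 (305, 272) (257, 292)
1 0.0095 (282, 227) (234, 246)
small top (326, 206) at .0855 (325, 201)
L [0.494  0.2657 0.0915] [0.4917 0.2586 0.    ] [0.5617 0.2689 0.1025]
R [0.4942 0.2197 0.0896] [0.4914 0.2149 0.0798] [0.4985 0.2242 0.1013]
sm_side [0.4966 0.2458 0.0784] [0.4939 0.2401 0.0705] [0.5029 0.25   0.0863]
sm_top [0.5081 0.2398 0.0865] [0.5032 0.2341 0.0838] [0.5134 0.246  0.0888]
```

{"fn": "apply_moves", "kwargs": {"newtons": 10, "moves": [[-0.55, 0, 0, 0, 0], [-0.6, 0, 0, 0, 0], [-0.7, 0, 0, 0, 0], [-0.7, 0, 0, 0, 0]]}}

```text
t: 6.0
eef_pos: [0.5042, 0.2408, 0.0696]
ee_rot: [3.142, 0.0, 3.141]
force: [0.1, -1.0, -0.3]
width: 0.02
```

{"fn": "apply_moves", "kwargs": {"newtons": 30, "moves": [[-1, 0, 0, 0, 0], [-1, 0, 0, 0, 0], [-1, 0, 0, -0.002, 0], [-1, 0, 0, -0.002, 0], [-1, 0, 0, -0.004, 0], [-1, 0, 0, -0.006, 0], [-1, 0, 0, -0.01, 0], [-1, 0, 0, -0.01, 0], [-1, 0, 0, -0.01, 0]]}}

```text
t: 6.75
eef_pos: [0.5044, 0.2409, 0.115]
ee_rot: [3.141, 0.001, 3.141]
force: [0.7, 0.4, -0.6]
width: 0.0201
```

Run:
```python
from ov import *
g=eyes.grab_frame("scene")
s=arm.get_state();print(s["t"],s["eef_pos"],s["ee_rot"],s["force"],s["moment"],s["width"])
b=cv2.resize(g["color"][190:280,200:300,::-1],None,fx=6,fy=6,interpolation=cv2.INTER_CUBIC)
cv2.imwrite("pics/b5.png",b)
```

```text
6.8 [0.50541556 0.2416215  0.11715633] [ 3.13941742  0.00315147 -3.14127048] [0.74700647 1.29358344 1.4910951 ] [ 0.05372836 -0.0960751  -0.00221023] 0.020025106010493187
```

View pics/b5.png

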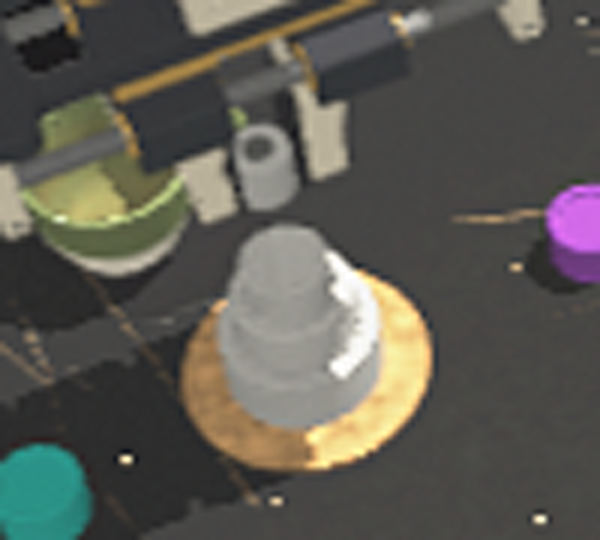

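{"fn": "apply_moves", "kwargs": {"moves": [[-1, 0.0029, -0.0374, 0, 0], [-1, 0.0029, -0.0374, 0, 0], [-1, 0.0029, -0.0374, 0, 0], [-1, 0.0029, -0.0374, 0, 0], [-1, 0.0029, -0.0374, 0, 0], [-1, 0.0029, -0.0374, 0, 0], [-1, 0.0029, -0.0374, 0, 0], [-1, 0.0029, -0.0374, 0, 0], [-1, 0.0029, -0.0374, 0, 0], [-1, 0.0029, -0.0374, 0, 0], [-1, 0, 0, 0.02, 0], [-1, 0, 0, 0.02, 0]]}}

```text
t: 7.8
eef_pos: [0.476, -0.1354, 0.0746]
ee_rot: [3.141, 0.004, 3.137]
force: [-0.0, -0.3, -1.9]
width: 0.0198
```

{"fn": "apply_moves", "kwargs": {"moves": [[-1, 0, 0, 0.01, 0], [-1, 0, 0, 0.01, 0], [-1, 0, 0, 0.005, 0], [-1, 0, 0, 0, 0], [-1, 0, 0, 0, 0], [-1, 0, 0, 0, 0]]}}

```text
t: 8.3
eef_pos: [0.4758, -0.1331, 0.0493]
ee_rot: [-3.142, 0.001, -3.141]
force: [0.0, 0.2, -1.4]
width: 0.0199
```

```bash
cat > look.py <<'E'
from ov import *
import sys
W={"largest":(.488,.0178,.033),"medium":(.4818,-.058,.02),"small":(.4753,-.1336,.015),"large":(.4692,-.2094,.026)}
k=sys.argv[1]; n=sys.argv[2]
f=eyes.grab_frame("scene"); g=eyes.grab_frame("top")
s=arm.get_state();print(s["t"],s["eef_pos"],s["ee_rot"],s["force"].round(2),s["moment"].round(3),s["width"])
o=[]
for im in(f,g):
    c=proj(im,(W[k][0],W[k][1],.03)); x=int(min(max(c[0]-35,0),570));y=int(c[1]-35)
    b=cv2.resize(im["color"][y:y+70,x:x+70,::-1],(396,396),interpolation=cv2.INTER_CUBIC)
    if len(sys.argv)>3: circ(b,im,W[k],W[k][2],.022,(0,0,255),(x,y),396/70)
    o.append(b)
cv2.imwrite(f"pics/{n}.png",np.hstack(o))
E
python3 look.py small p1 1
```

```text
8.4 [ 0.47570345 -0.1330616   0.04932307] [ 3.14149392e+00  1.40226125e-03 -3.14147588e+00] [-0.87 -0.48 -1.22] [-0.045 -0.048  0.005] 0.019799881915457555
```

View pics/p1.png

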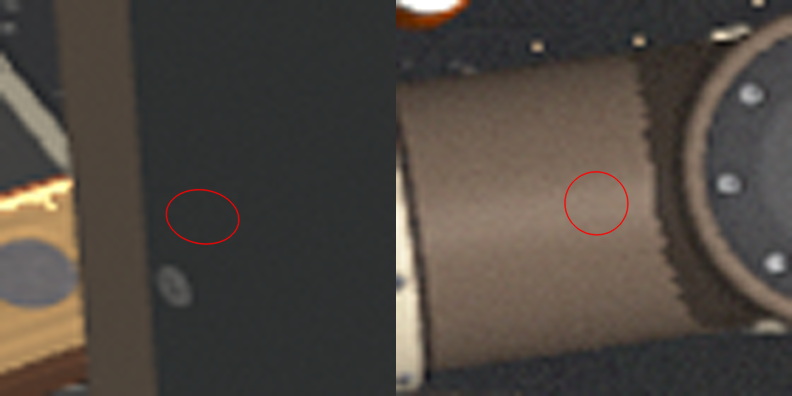

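{"fn": "apply_moves", "kwargs": {"moves": [[-1, 0.001, 0, 0.008, 0], [-1, 0, 0, 0.007, 0], [-1, 0, 0, 0.003, 0], [-1, 0, 0, 0.002, 0], [-1, 0, 0, 0.001, 0], [-1, 0, 0, 0.001, 0], [-1, 0, 0, 0, 0], [-1, 0, 0, 0, 0]]}}

```text
t: 9.07
eef_pos: [0.4742, -0.1332, 0.0266]
ee_rot: [-3.142, 0.0, 3.141]
force: [-0.0, -0.0, 0.0]
width: 0.0197
```

{"fn": "apply_moves", "kwargs": {"moves": [[-1, 0, 0, 0.001, 0], [-1, 0, 0, 0.001, 0], [-1, 0, 0, 0, 0]]}}

```text
t: 9.32
eef_pos: [0.4741, -0.1332, 0.0245]
ee_rot: [3.142, -0.0, 3.141]
force: [-0.2, 0.9, -1.4]
width: 0.0201
```

{"fn": "apply_moves", "kwargs": {"moves": [[-1, 0, 0, 0.0005, 0], [-1, 0, 0, 0.0005, 0], [-1, 0, 0, 0, 0]]}}

```text
t: 9.57
eef_pos: [0.4741, -0.1332, 0.0235]
ee_rot: [-3.142, -0.0, 3.141]
force: [0.2, -0.0, -1.5]
width: 0.0198
```

{"fn": "apply_moves", "kwargs": {"moves": [[-1, 0, 0, 0.0005, 0], [-1, 0, 0, 0, 0], [-1, 0, 0, 0, 0]]}}

```text
t: 9.82
eef_pos: [0.4741, -0.1332, 0.023]
ee_rot: [-3.142, -0.0, 3.141]
force: [1.5, 0.2, -0.6]
width: 0.0198
```

{"fn": "apply_moves", "kwargs": {"moves": [[-1, 0, 0, 0.0005, 0], [-1, 0, 0, 0, 0], [-1, 0, 0, 0, 0]]}}

```text
t: 10.07
eef_pos: [0.4741, -0.1332, 0.0226]
ee_rot: [-3.142, -0.0, 3.141]
force: [-0.2, 0.1, -0.1]
width: 0.0199
```

{"fn": "apply_moves", "kwargs": {"moves": [[-1, 0, 0, 0.0005, 0], [-1, 0, 0, 0, 0], [-1, 0, 0, 0, 0]]}}

```text
t: 10.32
eef_pos: [0.4742, -0.1332, 0.0223]
ee_rot: [-3.142, 0.0, 3.141]
force: [-2.4, 0.4, 3.2]
width: 0.02
```

{"fn": "apply_moves", "kwargs": {"newtons": 10, "moves": [[-0.5, 0, 0, 0, 0], [-0.45, 0, 0, 0, 0], [-0.3, 0, 0, 0, 0], [-0.1, 0, 0, 0, 0], [-0.1, 0, 0, -0.005, 0], [-0.1, 0, 0, -0.01, 0], [-0.1, 0, 0, -0.02, 0], [0.1, 0, 0, -0.04, 0], [0.1, -0.0029, 0.0374, -0.01, 0], [0.1, -0.0029, 0.0374, 0, 0], [0.1, -0.0029, 0.0374, 0, 0], [0.1, -0.0029, 0.0374, 0, 0]]}}

```text
t: 11.32
eef_pos: [0.4854, 0.0176, 0.1077]
ee_rot: [3.141, 0.001, 3.14]
force: [1.2, -0.1, -0.2]
width: 0.0485
```

{"fn": "apply_moves", "kwargs": {"moves": [[0.1, -0.0029, 0.0374, 0, 0], [0.1, -0.0029, 0.0374, 0, 0], [0.1, -0.0029, 0.0374, 0, 0], [0.1, -0.0029, 0.0374, 0, 0], [0.1, -0.0029, 0.0374, 0, 0], [0.1, -0.0029, 0.0374, 0, 0], [0.1, 0, 0, 0.01, 0], [0.1, 0, 0, 0, 0], [0.1, 0, 0, 0, 0]]}}

```text
t: 12.07
eef_pos: [0.5023, 0.2404, 0.0963]
ee_rot: [-3.14, -0.002, -3.141]
force: [-0.3, 0.5, 0.9]
width: 0.0481
```

```bash
python3 look.py small p2 1
python3 - <<'E'
from ov import *
g=eyes.grab_frame("scene"); P=pts(g)
b=cv2.resize(g["color"][190:290,190:310,::-1],None,fx=5,fy=5,interpolation=cv2.INTER_CUBIC)
for r,z in((.016,.065),(.022,.047),(.029,.029)): circ(b,g,(.5045,.2405),r,z,(0,0,255),(190,190),5)
cv2.imwrite("pics/b6.png",b)
m=(P[...,2]>.056)&(P[...,2]<.075)&(abs(P[...,0]-.504)<.03)&(abs(P[...,1]-.24)<.03)
q=P[m]; print(len(q),(q.max(0)+q.min(0))/2,q.min(0),q.max(0))
E
```

```text
12.1667 [0.50299315 0.23989027 0.09720032] [-3.14106217e+00 -4.86268956e-04  3.14080544e+00] [-0.48  0.11  0.83] [-0.022 -0.007  0.025] 0.048091924296636404
193 [0.5052369  0.23987216 0.06325163] [0.48780533 0.2241465  0.05609677] [0.52266847 0.25559782 0.07040649]
```

View pics/p2.png

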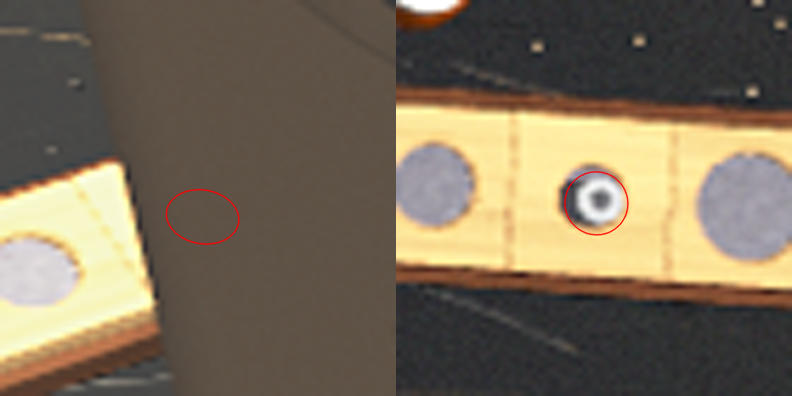

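View pics/b6.png

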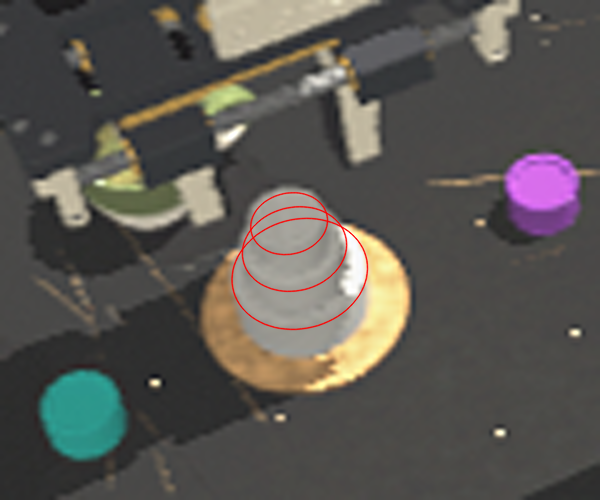

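Run:
```python
from ov import *
f=eyes.grab_frame("top")
W={"largest":(.488,.0178,.033),"medium":(.4818,-.058,.02),"small":(.4753,-.1336,.015),"large":(.4692,-.2094,.026)}
c=f["color"].astype(float); w=np.clip((c[...,0]-c[...,2]),0,None)
box=(315,185,440,235)
b=cv2.resize(f["color"][box[1]:box[3],box[0]:box[2],::-1],None,fx=6.4,fy=6.4,interpolation=cv2.INTER_CUBIC)
for k,(x,y,r) in W.items():
    u,v=proj(f,(x,y,.02)); R=r*454/1.235+4
    yy,xx=np.mgrid[:400,:640]; d=np.hypot(xx-u,yy-v)<R
    wood=np.median(w[(np.hypot(xx-u,yy-v)<R+2)&~(np.hypot(xx-u,yy-v)<R-2)])
    fr=np.clip(1-w/wood,0,1)*d; fr[fr<.3]=0
    cu,cv_=(fr*xx).sum()/fr.sum(),(fr*yy).sum()/fr.sum()
    print(k,(u,v),(cu,cv_),"area r mm",np.sqrt(fr.sum()/np.pi)*1.225/453.6*1000,ray_z(f,cu,cv_,.02).round(4))
    circ(b,f,(x,y),r,.022,(0,0,255),box,6.4)
cv2.imwrite("pics/w.png",b)
```

```text
largest (np.float64(335.6019237519623), np.float64(209.2913290481647)) (np.float64(334.7937633388665), np.float64(208.4772824282665)) area r mm 32.101705360194465 [0.4902 0.02   0.02  ]
medium (np.float64(363.6954853231674), np.float64(211.27351446244228)) (np.float64(362.9735368791095), np.float64(210.30144521841027)) area r mm 19.027412602454607 [ 0.4844 -0.0561  0.02  ]
small (np.float64(391.7217385740478), np.float64(213.3680029479438)) (np.float64(391.0738163148888), np.float64(212.28967484312608)) area r mm 14.558896216438617 [ 0.4782 -0.1319  0.02  ]
large (np.float64(419.8235479271046), np.float64(215.31377630992822)) (np.float64(419.09972064985664), np.float64(214.109681687863)) area r mm 25.131618202645992 [ 0.4725 -0.2075  0.02  ]
```

View pics/w.png

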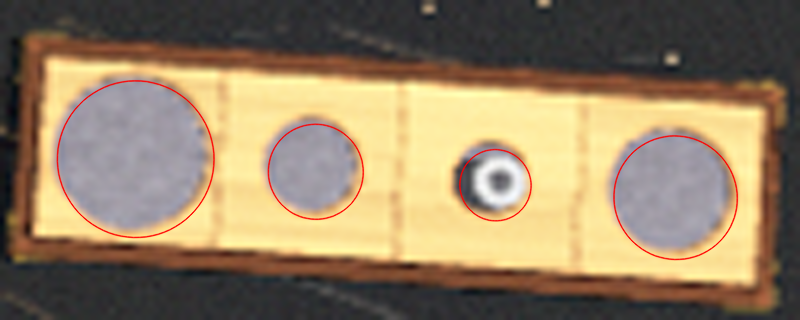

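Run:
```python
from ov import *
for i in range(1):
    f=eyes.grab_frame("top");P=pts(f)
    m=(abs(P[...,0]-.476)<.014)&(abs(P[...,1]+.133)<.014)&(P[...,2]>.03)
    q=P[m];print(len(q),np.median(q,0),q.min(0),q.max(0),q.mean(0)); print(np.round(P[209:218,387:397,2]*1000,1))
    m=(abs(P[...,0]-.504)<.03)&(abs(P[...,1]-.24)<.03)
```

```text
53 [ 0.47587675 -0.13143918  0.03798899] [ 0.4652344  -0.14237608  0.03148947] [ 0.48394058 -0.12104655  0.04283359] [ 0.47527451 -0.13126328  0.03808198]
[[17.4 17.7 16.8 17.2 14.  14.4 18.  16.7 20.5 19.7]
 [20.5 21.7 21.3 38.9 37.9 39.4 41.5 36.2 14.5 25.1]
 [22.5 23.7 38.8 39.6 41.7 37.3 38.9 36.1 37.8 22.6]
 [19.2 31.5 38.2 37.  36.7 38.4 41.6 38.2 36.1 19.1]
 [20.5 32.9 36.8 37.2 37.1 40.3 36.4 37.8 35.9 36.6]
 [16.7 36.3 40.2 41.2 39.7 38.6 39.1 42.7 40.6 42.8]
 [16.3 28.6 40.8 35.1 36.7 37.3 34.2 36.5 38.9 20.3]
 [18.5 18.4 27.5 38.  39.1 41.5 37.7 38.8 16.5 24.6]
 [22.8 14.6 16.1 21.8 36.2 32.4 40.9 21.8 21.9 22.4]]
```

{"fn": "apply_moves", "kwargs": {"newtons": 10, "moves": [[0.1, -0.0025, 0.0005, 0.01, 0], [0.1, 0, 0, 0.01, 0], [0.1, 0, 0, 0.01, 0], [0.1, 0, 0, 0.01, 0], [0, 0, 0, 0.005, 0], [-0.1, 0, 0, 0, 0], [-0.1, 0, 0, 0, 0], [-0.1, 0, 0, 0, 0]]}}

```text
t: 12.98
eef_pos: [0.5059, 0.2415, 0.0522]
ee_rot: [3.142, 0.0, -3.142]
force: [0.9, 1.0, 0.1]
width: 0.04
```

{"fn": "apply_moves", "kwargs": {"newtons": 10, "moves": [[-0.2, 0, -0.001, 0, 0], [-0.25, 0, 0, 0, 0], [-0.3, 0, 0, 0, 0], [-0.4, 0, 0, 0, 0], [-0.5, 0, 0, 0, 0], [-0.5, 0, 0, 0, 0]]}}

```text
t: 13.48
eef_pos: [0.5059, 0.2404, 0.0525]
ee_rot: [3.141, 0.001, 3.142]
force: [-0.5, 0.6, 3.3]
width: 0.032
```

{"fn": "apply_moves", "kwargs": {"newtons": 30, "moves": [[-1, 0, 0, 0, 0], [-1, 0, 0, 0, 0], [-1, 0, 0, -0.002, 0], [-1, 0, 0, -0.002, 0], [-1, 0, 0, -0.004, 0], [-1, 0, 0, -0.006, 0], [-1, 0, 0, -0.01, 0], [-1, 0, 0, -0.01, 0], [-1, 0, 0, -0.01, 0], [-1, 0, 0, 0, 0]]}}

```text
t: 14.32
eef_pos: [0.507, 0.2413, 0.099]
ee_rot: [3.139, 0.003, -3.141]
force: [0.4, 0.4, -1.5]
width: 0.0308
```

Run:
```python
from ov import *
g=eyes.grab_frame("scene")
s=arm.get_state();print(s["t"],s["eef_pos"],s["ee_rot"],s["force"],s["moment"],s["width"])
b=cv2.resize(g["color"][190:280,200:300,::-1],None,fx=6,fy=6,interpolation=cv2.INTER_CUBIC)
cv2.imwrite("pics/b7.png",b)
```

```text
14.3667 [0.50651284 0.24102877 0.09786109] [3.13936355e+00 2.43395047e-03 3.14155366e+00] [-0.12659256 -0.27189165 -2.14461291] [-0.02444399 -0.00651834 -0.00748756] 0.031264857665856086
```

View pics/b7.png

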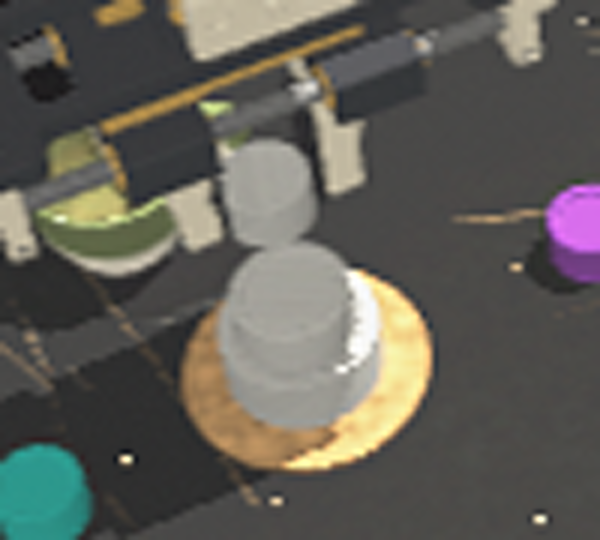

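{"fn": "apply_moves", "kwargs": {"moves": [[-1, 0.0027, -0.0371, 0, 0], [-1, 0.0027, -0.0371, 0, 0], [-1, 0.0027, -0.0371, 0, 0], [-1, 0.0027, -0.0371, 0, 0], [-1, 0.0027, -0.0371, 0, 0], [-1, 0.0027, -0.0371, 0, 0], [-1, 0.0027, -0.0371, 0, 0], [-1, 0.0027, -0.0371, 0, 0], [-1, 0, 0, 0.02, 0], [-1, 0, 0, 0.02, 0], [-1, 0, 0, 0.01, 0], [-1, 0, 0, 0, 0]]}}

```text
t: 15.37
eef_pos: [0.4821, -0.0573, 0.0439]
ee_rot: [-3.141, -0.004, 3.14]
force: [-0.5, -0.2, -0.5]
width: 0.0314
```

{"fn": "apply_moves", "kwargs": {"moves": [[-1, 0, 0, 0.005, 0], [-1, 0, 0, 0, 0], [-1, 0, 0, 0, 0]]}}

```text
t: 15.62
eef_pos: [0.4844, -0.0562, 0.0415]
ee_rot: [3.142, 0.001, -3.141]
force: [-0.4, -0.9, -1.6]
width: 0.0313
```

```bash
python3 look.py medium p3 1
```

```text
15.7167 [ 0.48455369 -0.05617119  0.04168746] [ 3.14132542e+00  1.14064018e-03 -3.14123935e+00] [ 0.    0.61 -0.87] [-0.011 -0.079  0.015] 0.031243715800372194
```

View pics/p3.png

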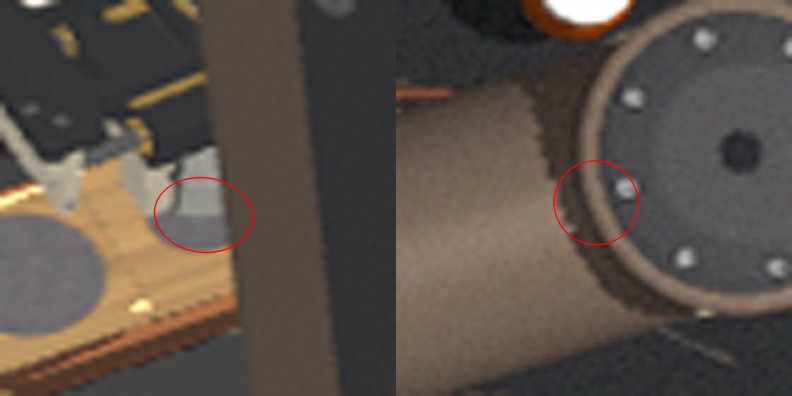

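{"fn": "apply_moves", "kwargs": {"moves": [[-1, 0, 0, 0.007, 0], [-1, 0, 0, 0.004, 0], [-1, 0, 0, 0.003, 0], [-1, 0, 0, 0.001, 0], [-1, 0, 0, 0.001, 0], [-1, 0, 0, 0, 0], [-1, 0, 0, 0, 0]]}}

```text
t: 16.3
eef_pos: [0.4841, -0.0565, 0.025]
ee_rot: [-3.142, -0.0, 3.141]
force: [-0.1, 0.3, -1.3]
width: 0.0314
```

{"fn": "apply_moves", "kwargs": {"moves": [[-1, 0, 0, 0.0007, 0], [-1, 0, 0, 0.0003, 0], [-1, 0, 0, 0, 0]]}}

```text
t: 16.55
eef_pos: [0.4841, -0.0565, 0.0241]
ee_rot: [3.142, 0.0, 3.141]
force: [0.1, 0.4, -0.8]
width: 0.0307
```

{"fn": "apply_moves", "kwargs": {"moves": [[-1, 0, 0, 0.0005, 0], [-1, 0, 0, 0, 0], [-1, 0, 0, 0, 0]]}}

```text
t: 16.8
eef_pos: [0.4841, -0.0565, 0.0236]
ee_rot: [3.142, 0.0, 3.141]
force: [0.4, 0.2, -0.9]
width: 0.031
```

{"fn": "apply_moves", "kwargs": {"moves": [[-1, 0, 0, 0.0005, 0], [-1, 0, 0, 0, 0], [-1, 0, 0, 0, 0]]}}

```text
t: 17.05
eef_pos: [0.4841, -0.0565, 0.0231]
ee_rot: [-3.142, 0.0, 3.141]
force: [0.1, -0.3, -0.8]
width: 0.0311
```

{"fn": "apply_moves", "kwargs": {"moves": [[-1, 0, 0, 0.0005, 0], [-1, 0, 0, 0, 0], [-1, 0, 0, 0, 0]]}}

```text
t: 17.3
eef_pos: [0.484, -0.0565, 0.0225]
ee_rot: [-3.142, -0.0, 3.141]
force: [-0.5, 1.0, -1.3]
width: 0.0312
```

Run:
```python
from ov import *
for i in range(3):
    g=eyes.grab_frame("scene");s=arm.get_state();print(s["eef_pos"],s["force"])
b=cv2.resize(g["color"][165:245,300:400,::-1],None,fx=7,fy=7,interpolation=cv2.INTER_CUBIC)
cv2.imwrite("pics/b8.png",b)
```

```text
[ 0.48402187 -0.0565236   0.02254112] [-0.064087   -0.21379977 -2.17528614]
[ 0.48404053 -0.05650997  0.02255635] [-1.26345436 -0.30556987 -0.38883608]
[ 0.48404989 -0.05651365  0.02255493] [ 0.31446478  0.55433904 -1.88075405]
```

View pics/b8.png

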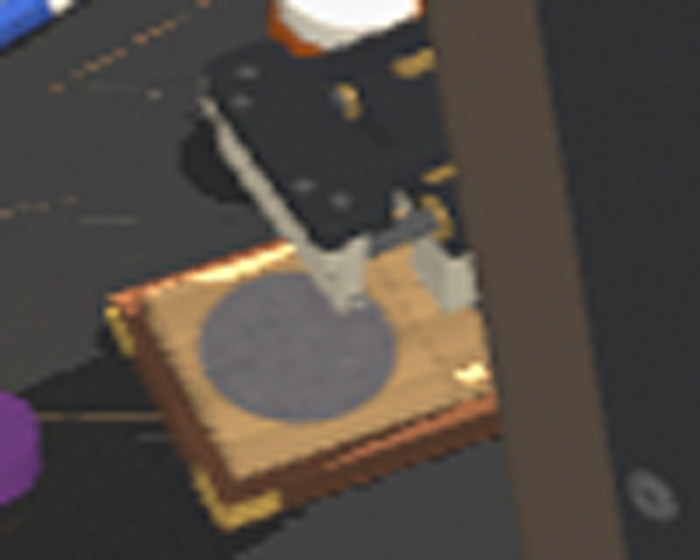

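{"fn": "apply_moves", "kwargs": {"moves": [[-1, 0, 0, 0.0005, 0], [-1, 0, 0, 0, 0], [-1, 0, 0, 0, 0]]}}

```text
t: 17.7
eef_pos: [0.4841, -0.0565, 0.0224]
ee_rot: [-3.142, 0.0, 3.142]
force: [-2.6, 0.3, 5.6]
width: 0.0311
```

{"fn": "apply_moves", "kwargs": {"moves": [[-1, 0, 0, 0.0003, 0], [-1, 0, 0, 0, 0], [-1, 0, 0, 0, 0]]}}

```text
t: 17.95
eef_pos: [0.4841, -0.0565, 0.0224]
ee_rot: [-3.142, 0.0, -3.142]
force: [-3.6, 1.8, 9.5]
width: 0.0311
```

{"fn": "apply_moves", "kwargs": {"newtons": 3, "moves": [[-1, 0, 0, 0, 0], [-1, 0, 0, 0, 0], [-0.25, 0, 0, 0, 0], [-0.2, 0, 0, 0, 0], [0.1, 0, 0, -0.001, 0], [0.1, 0, 0, -0.004, 0], [0.1, 0, 0, -0.01, 0], [0.1, 0, 0, -0.02, 0], [0.2, 0, 0, -0.03, 0], [0.2, -0.0025, 0.037, -0.01, 0], [0.2, -0.0025, 0.037, 0, 0], [0.2, -0.0025, 0.037, 0, 0]]}}

```text
t: 18.95
eef_pos: [0.4922, 0.0556, 0.0983]
ee_rot: [3.14, 0.003, 3.139]
force: [0.9, -0.4, 0.3]
width: 0.0526
```

{"fn": "apply_moves", "kwargs": {"moves": [[0.2, -0.0025, 0.037, 0, 0], [0.3, -0.0025, 0.037, 0, 0], [0.3, -0.0025, 0.037, 0, 0], [0.3, -0.0025, 0.037, 0, 0], [0.3, -0.0025, 0.0377, 0, 0], [0.3, 0, 0, 0, 0], [0.3, 0, 0, 0, 0], [0.3, 0, 0, 0, 0]]}}

```text
t: 19.62
eef_pos: [0.5036, 0.2401, 0.0965]
ee_rot: [-3.141, -0.001, -3.141]
force: [0.2, -0.7, 0.1]
width: 0.0569
```

```bash
cat > st.py <<'E'
from ov import *
import sys
f=eyes.grab_frame("top");g=eyes.grab_frame("scene");s=arm.get_state();print(s["t"],s["eef_pos"],s["ee_rot"],s["width"])
W={"largest":(.4902,.020),"medium":(.4844,-.0561),"small":(.4782,-.1319),"large":(.4725,-.2075)}
P=pts(f)
for k,(x,y) in W.items():
    m=(np.hypot(P[...,0]-x,P[...,1]-y)<.03)&(P[...,2]>.029)
    if m.sum()>15:
        q=P[m];A=np.c_[q[:,:2]-q[:,:2].mean(0),np.ones(len(q))];co=np.linalg.lstsq(A,q[:,2],rcond=None)[0]
        print(k,len(q),"mid",((q.max(0)+q.min(0))/2).round(4),"mean",q.mean(0).round(4),"med z",np.median(q[:,2]),"slope",co[:2])
P=pts(g)
for z0,z1 in ((.058,.075),(.04,.056),(.024,.036)):
    m=(np.hypot(P[...,0]-.505,P[...,1]-.2405)<.04)&(P[...,2]>z0)&(P[...,2]<z1);q=P[m]
    if len(q): print("stack",z0,len(q),((q.max(0)+q.min(0))/2).round(4),np.percentile(q[:,2],95))
a=cv2.resize(f["color"][185:235,315:440,::-1],None,fx=6.3,fy=6.3,interpolation=cv2.INTER_CUBIC)
b=cv2.resize(g["color"][190:240,200:325,::-1],None,fx=6.3,fy=5.2,interpolation=cv2.INTER_CUBIC)
b=cv2.resize(g["color"][190:280,200:325,::-1],(a.shape[1],280),interpolation=cv2.INTER_CUBIC)
cv2.imwrite(f"pics/{sys.argv[1]}.png",np.vstack([a,b]))
E
python3 st.py s1
```

```text
19.7167 [0.50385681 0.23922193 0.09673333] [-3.14124911e+00 -4.21972989e-04  3.14063223e+00] 0.05678159226671813
medium 113 mid [ 0.4768 -0.0572  0.0363] mean [ 0.4832 -0.0553  0.0364] med z 0.03640954727928514 slope [0.04984456 0.05789172]
small 55 mid [ 0.4747 -0.1407  0.0361] mean [ 0.4753 -0.1317  0.0372] med z 0.03687715696813498 slope [0.02009526 0.02068402]
stack 0.04 322 [0.5052 0.2404 0.047 ] 0.051489774268819795
stack 0.024 204 [0.5013 0.24   0.03  ] 0.034505870653627015
```

View pics/s1.png

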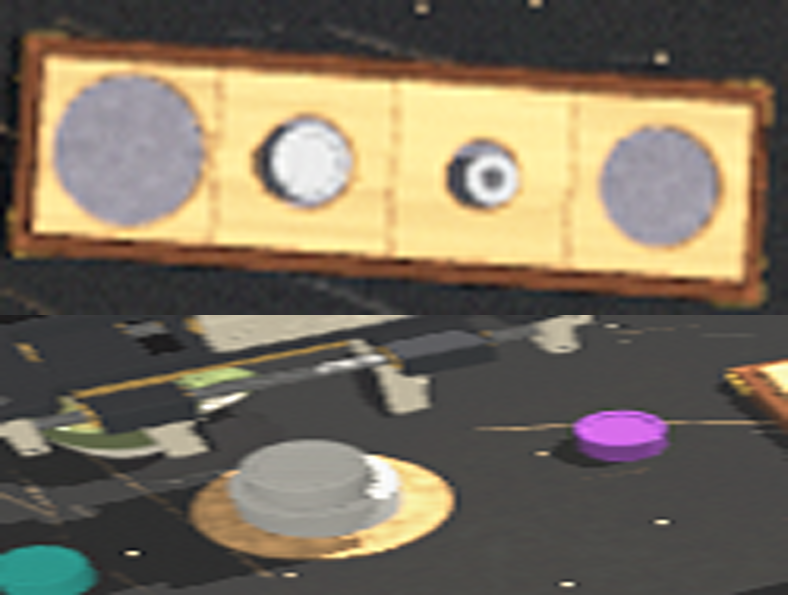

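{"fn": "apply_moves", "kwargs": {"newtons": 10, "moves": [[0.3, -0.0015, 0.001, 0.015, 0], [0.3, 0, 0, 0.015, 0], [0.3, 0, 0, 0.015, 0], [0.3, 0, 0, 0.01, 0], [0.25, 0, 0, 0.0035, 0], [0.2, 0, 0, 0, 0], [0.2, 0, 0, 0, 0], [0.2, 0, 0, 0, 0]]}}

```text
t: 20.38
eef_pos: [0.5061, 0.2414, 0.0391]
ee_rot: [3.141, 0.001, 3.141]
force: [-0.1, 0.1, -0.6]
width: 0.0526
```

{"fn": "apply_moves", "kwargs": {"newtons": 10, "moves": [[0.1, 0, 0, 0, 0], [0.05, 0, 0, 0, 0], [0, 0, 0, 0, 0], [-0.1, 0, 0, 0, 0], [-0.2, 0, 0, 0, 0], [-0.2, 0, 0, 0, 0]]}}

```text
t: 20.88
eef_pos: [0.5057, 0.2412, 0.0386]
ee_rot: [3.142, 0.0, 3.142]
force: [-0.6, -1.0, 5.7]
width: 0.0433
```

{"fn": "apply_moves", "kwargs": {"newtons": 35, "moves": [[-1, 0, 0, 0, 0], [-1, 0, 0, 0, 0], [-1, 0, 0, -0.002, 0], [-1, 0, 0, -0.002, 0], [-1, 0, 0, -0.004, 0], [-1, 0, 0, -0.006, 0], [-1, 0, 0, -0.01, 0], [-1, 0, 0, -0.015, 0], [-1, 0, 0, -0.015, 0], [-1, 0, 0, 0, 0]]}}

```text
t: 21.72
eef_pos: [0.5073, 0.2425, 0.096]
ee_rot: [3.138, 0.004, -3.141]
force: [0.5, -0.1, -1.1]
width: 0.0423
```

```bash
python3 st.py s2
```

```text
21.8167 [0.50590798 0.24158038 0.09322459] [3.13998094e+00 1.36683867e-03 3.14127110e+00] 0.04289806567519545
medium 112 mid [ 0.4835 -0.0558  0.0366] mean [ 0.4837 -0.0553  0.0361] med z 0.035979474733669026 slope [ 0.03558808 -0.01480335]
small 55 mid [ 0.4721 -0.1307  0.037 ] mean [ 0.4749 -0.131   0.0376] med z 0.03749160990354916 slope [ 0.21344214 -0.03477738]
stack 0.024 466 [0.503  0.2399 0.029 ] 0.03133407102215824
```

View pics/s2.png

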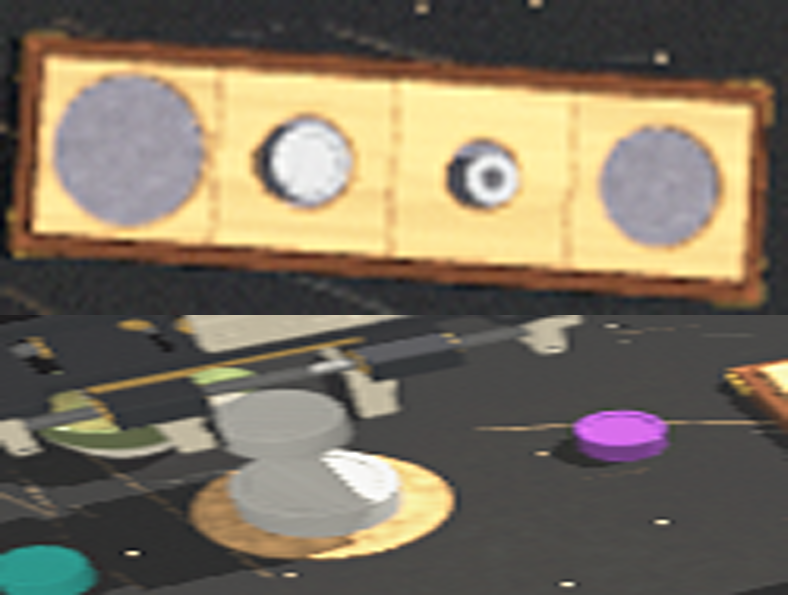

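{"fn": "apply_moves", "kwargs": {"moves": [[-1, 0.00275, -0.0374, 0, 0], [-1, 0.00275, -0.0374, 0, 0], [-1, 0.00275, -0.0374, 0, 0], [-1, 0.00275, -0.0374, 0, 0], [-1, 0.00275, -0.0374, 0, 0], [-1, 0.00275, -0.0374, 0, 0], [-1, 0.00275, -0.0374, 0, 0], [-1, 0.00275, -0.0374, 0, 0], [-1, 0.00275, -0.0374, 0, 0], [-1, 0.00275, -0.0374, 0, 0], [-1, 0.00275, -0.0374, 0, 0], [-1, 0.00275, -0.0374, 0, 0]]}}

```text
t: 22.82
eef_pos: [0.4715, -0.2093, 0.0917]
ee_rot: [3.141, -0.001, 3.141]
force: [0.9, 0.7, -2.0]
width: 0.0429
```

{"fn": "apply_moves", "kwargs": {"moves": [[-1, 0, 0, 0.01, 0], [-1, 0, 0, 0.015, 0], [-1, 0, 0, 0.015, 0], [-1, 0, 0, 0.008, 0], [-1, 0, 0, 0, 0], [-1, 0, 0, 0, 0], [-1, 0, 0, 0, 0]]}}

```text
t: 23.4
eef_pos: [0.473, -0.2074, 0.0447]
ee_rot: [-3.141, 0.0, -3.141]
force: [-0.0, -0.1, -2.2]
width: 0.0425
```

```bash
python3 look.py large p4
```

```text
23.5 [ 0.47321313 -0.20742145  0.04503826] [-3.14144383e+00  1.39065878e-03 -3.14116687e+00] [-0.55 -0.47 -0.83] [-0.003  0.015  0.018] 0.04316954058990833
```

View pics/p4.png

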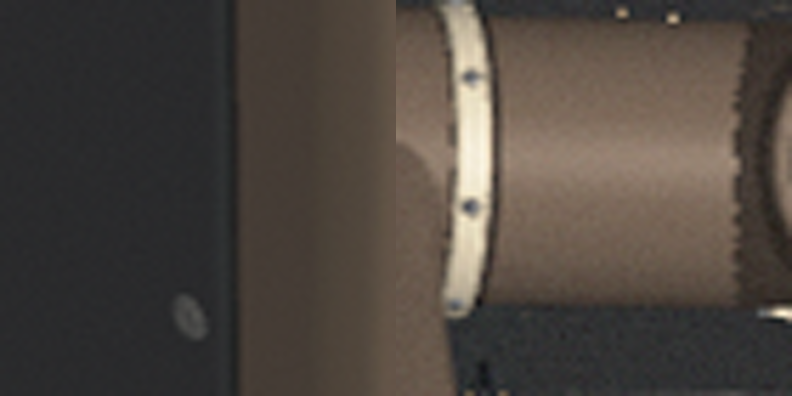

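{"fn": "apply_moves", "kwargs": {"moves": [[-1, 0.0005, 0, 0.006, 0], [-1, 0, 0, 0.004, 0], [-1, 0, 0, 0.002, 0], [-1, 0, 0, 0.001, 0], [-1, 0, 0, 0, 0], [-1, 0, 0, 0, 0]]}}

```text
t: 24.0
eef_pos: [0.472, -0.2076, 0.0312]
ee_rot: [-3.142, -0.0, 3.141]
force: [0.1, 0.1, -1.5]
width: 0.0429
```

{"fn": "apply_moves", "kwargs": {"moves": [[-1, 0, 0, 0.001, 0], [-1, 0, 0, 0.001, 0], [-1, 0, 0, 0, 0]]}}

```text
t: 24.25
eef_pos: [0.4719, -0.2076, 0.0291]
ee_rot: [3.142, -0.0, 3.141]
force: [-0.1, 0.7, -2.1]
width: 0.0425
```

{"fn": "apply_moves", "kwargs": {"moves": [[-1, 0, 0, 0.0005, 0], [-1, 0, 0, 0.0005, 0], [-1, 0, 0, 0, 0]]}}

```text
t: 24.5
eef_pos: [0.4721, -0.2076, 0.0287]
ee_rot: [-3.141, 0.0, 3.142]
force: [-1.6, 1.5, 3.7]
width: 0.0429
```

{"fn": "apply_moves", "kwargs": {"moves": [[-1, 0, 0, 0.0005, 0], [-1, 0, 0, 0, 0], [-1, 0, 0, 0, 0]]}}

```text
t: 24.75
eef_pos: [0.4721, -0.2076, 0.0286]
ee_rot: [-3.141, 0.0, -3.142]
force: [-3.8, 1.5, 9.2]
width: 0.0426
```

{"fn": "apply_moves", "kwargs": {"newtons": 3, "moves": [[-1, 0, 0, 0, 0], [0.05, 0, 0, 0, 0], [0.1, 0, 0, 0, 0], [0.3, 0, 0, 0, 0], [0.3, 0, 0, -0.005, 0], [0.3, 0, 0, -0.01, 0], [0.3, 0, 0, -0.02, 0], [0.4, 0, 0, -0.03, 0], [0.5, -0.0028, 0.0374, -0.005, 0], [0.7, -0.0028, 0.0374, 0, 0], [0.7, -0.0028, 0.0374, 0, 0], [0.7, -0.0028, 0.0374, 0, 0]]}}

```text
t: 25.75
eef_pos: [0.4835, -0.0566, 0.0992]
ee_rot: [3.141, 0.002, 3.14]
force: [1.0, -0.3, -0.2]
width: 0.0736
```

{"fn": "apply_moves", "kwargs": {"moves": [[0.7, -0.0028, 0.0374, 0, 0], [0.7, -0.0028, 0.0374, 0, 0], [0.7, -0.0028, 0.0374, 0, 0], [0.7, -0.0028, 0.0374, 0, 0], [0.7, -0.0028, 0.0374, 0, 0], [0.7, -0.0028, 0.0374, 0, 0], [0.7, -0.0028, 0.0374, 0, 0], [0.7, -0.0028, 0.0374, 0, 0], [0.7, 0, 0, 0, 0], [0.7, 0, 0, 0, 0], [0.7, 0, 0, 0, 0]]}}

```text
t: 26.67
eef_pos: [0.5054, 0.2413, 0.0981]
ee_rot: [-3.142, -0.0, -3.141]
force: [0.1, -0.4, -0.1]
width: 0.0749
```

```bash
python3 st.py s3
python3 - <<'E'
from h import *
g=eyes.grab_frame("scene");P=pts(g)
m=(np.hypot(P[...,0]-.505,P[...,1]-.2405)<.045)&(P[...,2]>.012)&(P[...,2]<.04);q=P[m];print(q.min(0),q.max(0))
E
```

```text
26.7667 [0.50551295 0.2402918  0.09811424] [-3.14152349e+00 -1.20965776e-04  3.14071884e+00] 0.07484573169045587
medium 112 mid [ 0.4835 -0.0557  0.0361] mean [ 0.4837 -0.0552  0.0369] med z 0.03699345782081298 slope [-0.0313514   0.09400812]
small 54 mid [ 0.4747 -0.1318  0.0371] mean [ 0.4751 -0.1312  0.0365] med z 0.03674876618965495 slope [-0.05824896 -0.07160541]
large 221 mid [ 0.4723 -0.2061  0.0374] mean [ 0.4719 -0.2058  0.0381] med z 0.03813043064353017 slope [-0.02566547 -0.01167808]
stack 0.024 491 [0.5045 0.2402 0.0296] 0.031596022462733186
[0.47474373 0.21191833 0.01206217] [0.53546563 0.26859545 0.03590523]
```

View pics/s3.png

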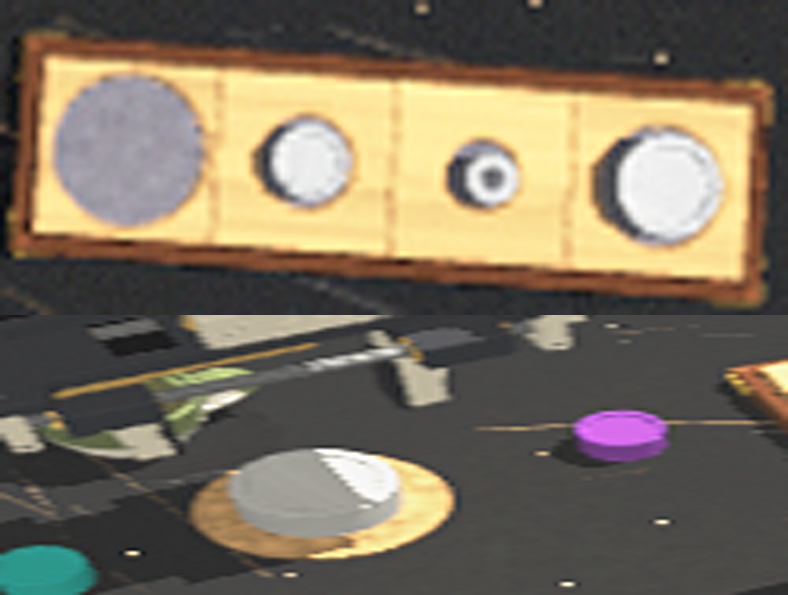

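{"fn": "apply_moves", "kwargs": {"newtons": 10, "moves": [[0.7, 0, 0, 0.02, 0], [0.7, 0, 0, 0.02, 0], [0.7, 0, 0, 0.02, 0], [0.7, 0, 0, 0.012, 0], [0.65, 0, 0, 0.007, 0], [0.6, 0, 0, 0.003, 0], [0.55, 0, 0, 0, 0], [0.5, 0, 0, 0, 0], [0.5, 0, 0, 0, 0]]}}

```text
t: 27.57
eef_pos: [0.5063, 0.2415, 0.0167]
ee_rot: [3.141, 0.001, 3.141]
force: [-0.2, 0.0, -0.0]
width: 0.0658
```

{"fn": "apply_moves", "kwargs": {"newtons": 10, "moves": [[0.4, 0, 0, 0, 0], [0.35, 0, 0, 0, 0], [0.3, 0, 0, 0, 0], [0.2, 0, 0, 0, 0], [0.1, 0, 0, 0, 0], [0.1, 0, 0, 0, 0]]}}

```text
t: 28.07
eef_pos: [0.5058, 0.2408, 0.0162]
ee_rot: [-3.141, 0.0, 3.142]
force: [-0.6, -3.3, 6.5]
width: 0.0578
```

Lift, then rotate a quarter turn in the air.

{"fn": "apply_moves", "kwargs": {"newtons": 40, "moves": [[-1, 0, 0, 0, 0], [-1, 0, 0, 0, 0], [-1, 0, 0, -0.002, 0], [-1, 0, 0, -0.004, 0], [-1, 0, 0, -0.008, 0], [-1, 0, 0, -0.015, 0], [-1, 0, 0, -0.02, 0], [-1, 0, 0, -0.02, 0], [-1, 0, 0, -0.015, 0], [-1, 0, 0, 0, 0]]}}

```text
t: 28.9
eef_pos: [0.5072, 0.2426, 0.1033]
ee_rot: [3.138, 0.004, -3.141]
force: [1.4, 1.5, -4.4]
width: 0.0569
```

```bash
python3 st.py s4
```

```text
29.0 [0.50549909 0.24138743 0.09990316] [3.14043134e+00 3.56853161e-04 3.14105713e+00] 0.057241699897746155
medium 113 mid [ 0.4769 -0.0558  0.0371] mean [ 0.4834 -0.0553  0.0365] med z 0.03599528314448697 slope [-0.00598042  0.02932183]
small 56 mid [ 0.4774 -0.1339  0.0352] mean [ 0.4752 -0.1318  0.0364] med z 0.03677506942300701 slope [0.09068055 0.00609974]
large 219 mid [ 0.4724 -0.2059  0.0375] mean [ 0.4719 -0.2055  0.038 ] med z 0.03824034882790883 slope [ 0.03721454 -0.03808847]
```

View pics/s4.png

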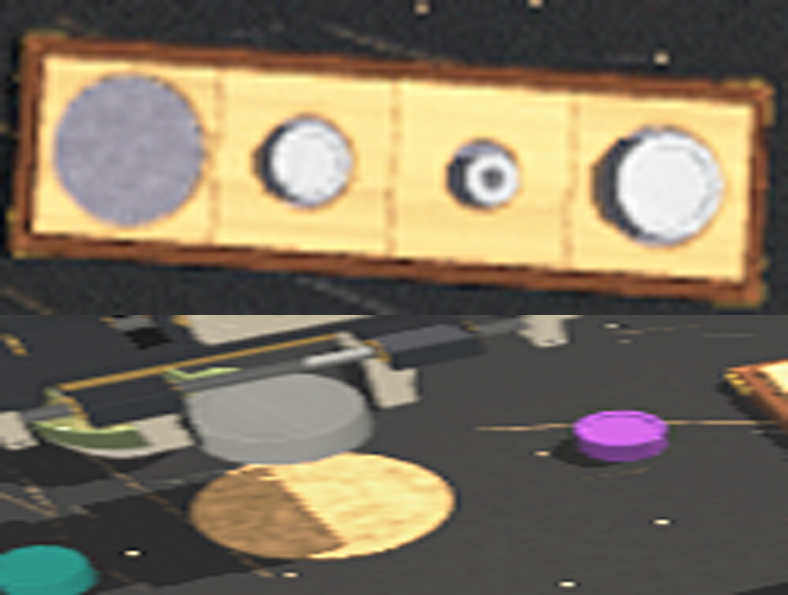

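{"fn": "apply_moves", "kwargs": {"moves": [[-1, 0.0026, -0.0368, 0, 0], [-1, 0.0026, -0.0368, 0, 0], [-1, 0.0026, -0.0368, 0, 0], [-1, 0.0026, -0.0368, 0, 0], [-1, 0.0026, -0.0368, 0, 0], [-1, 0.0026, -0.0368, 0, 0], [-1, 0, 0, 0, -0.1], [-1, 0, 0, 0, -0.12], [-1, 0, 0, 0, -0.12], [-1, 0, 0, 0, -0.12], [-1, 0, 0, 0, -0.12], [-1, 0, 0, 0, -0.12]]}}

```text
t: 30.0
eef_pos: [0.4889, 0.0199, 0.0982]
ee_rot: [3.14, -0.003, -2.437]
force: [0.9, 0.7, -5.8]
width: 0.0569
```

{"fn": "apply_moves", "kwargs": {"moves": [[-1, 0, 0, 0, -0.12], [-1, 0, 0, 0, -0.12], [-1, 0, 0, 0, -0.12], [-1, 0, 0, 0, -0.12], [-1, 0, 0, 0, -0.12], [-1, 0, 0, 0, -0.12], [-1, 0, 0, 0, -0.12], [-1, 0, 0, 0.01, -0.03], [-1, 0, 0, 0.02, 0], [-1, 0, 0, 0.01, 0], [-1, 0, 0, 0, 0], [-1, 0, 0, 0, 0]]}}

```text
t: 31.0
eef_pos: [0.4889, 0.0199, 0.0585]
ee_rot: [3.138, -0.001, -1.572]
force: [0.4, 0.5, -5.2]
width: 0.057
```

```bash
python3 look.py largest p5 1
```

```text
31.1 [0.49024409 0.02042413 0.05987676] [ 3.14153799e+00 -1.84443348e-04 -1.57167238e+00] [ 1.67  0.86 -5.14] [ 0.051  0.064 -0.024] 0.05728237327144593
```

View pics/p5.png

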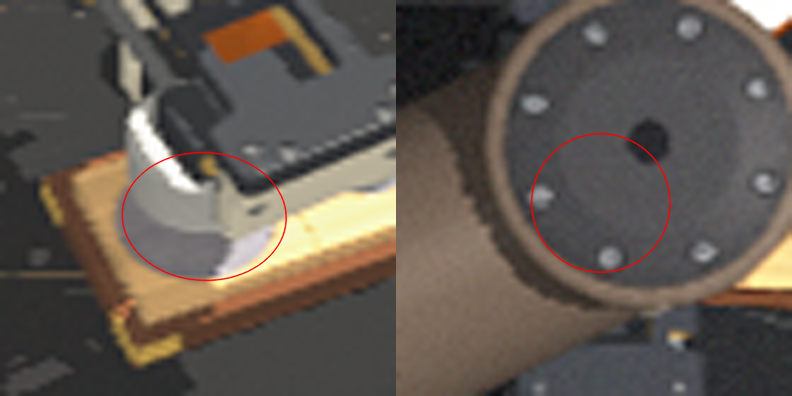

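{"fn": "apply_moves", "kwargs": {"moves": [[-1, 0, 0, 0.01, 0], [-1, 0, 0, 0.006, 0], [-1, 0, 0, 0.004, 0], [-1, 0, 0, 0.002, 0], [-1, 0, 0, 0, 0], [-1, 0, 0, 0, 0]]}}

```text
t: 31.6
eef_pos: [0.4902, 0.0204, 0.0379]
ee_rot: [-3.141, -0.0, -1.572]
force: [0.2, -0.7, -4.9]
width: 0.057
```

{"fn": "apply_moves", "kwargs": {"moves": [[-1, 0, 0, 0.002, 0], [-1, 0, 0, 0.001, 0], [-1, 0, 0, 0.001, 0], [-1, 0, 0, 0, 0], [-1, 0, 0, 0, 0]]}}

```text
t: 32.02
eef_pos: [0.49, 0.0204, 0.0337]
ee_rot: [3.141, -0.0, -1.572]
force: [0.3, -0.1, -5.3]
width: 0.0569
```

{"fn": "apply_moves", "kwargs": {"moves": [[-1, 0, 0, 0.001, 0], [-1, 0, 0, 0.001, 0], [-1, 0, 0, 0, 0]]}}

```text
t: 32.27
eef_pos: [0.4899, 0.0204, 0.0316]
ee_rot: [3.141, -0.0, -1.572]
force: [-0.1, -0.8, -5.1]
width: 0.0567
```

{"fn": "apply_moves", "kwargs": {"moves": [[-1, 0, 0, 0.0005, 0], [-1, 0, 0, 0.0005, 0], [-1, 0, 0, 0, 0]]}}

```text
t: 32.52
eef_pos: [0.49, 0.0204, 0.0307]
ee_rot: [3.142, -0.0, -1.572]
force: [-0.6, -0.7, -5.4]
width: 0.0568
```

{"fn": "apply_moves", "kwargs": {"moves": [[-1, 0, 0, 0.0005, 0], [-1, 0, 0, 0, 0], [-1, 0, 0, 0, 0]]}}

```text
t: 32.77
eef_pos: [0.4901, 0.0204, 0.0303]
ee_rot: [-3.142, 0.0, -1.572]
force: [-0.7, 0.5, -3.7]
width: 0.0569
```

{"fn": "apply_moves", "kwargs": {"moves": [[-1, 0, 0, 0.0005, 0], [-1, 0, 0, 0, 0], [-1, 0, 0, 0, 0]]}}

```text
t: 33.02
eef_pos: [0.4901, 0.0204, 0.0302]
ee_rot: [-3.141, 0.0, -1.572]
force: [-4.3, 0.2, 5.1]
width: 0.0569
```

{"fn": "apply_moves", "kwargs": {"newtons": 3, "moves": [[-1, 0, 0, 0, 0], [0.4, 0, 0, 0, 0], [0.5, 0, 0, 0, 0], [0.6, 0, 0, 0, 0], [0.6, 0, 0, 0, 0], [0.6, 0, 0, -0.005, 0], [0.6, 0, 0, -0.01, 0], [0.6, 0, 0, -0.02, 0], [0.6, 0, 0, -0.04, 0], [0.6, 0, 0, -0.04, 0], [0.6, -0.035, 0, -0.01, 0], [0.6, -0.035, 0, 0, 0]]}}

```text
t: 34.02
eef_pos: [0.4923, 0.0911, 0.1595]
ee_rot: [-3.134, 0.004, -1.575]
force: [1.1, 0.7, -0.3]
width: 0.0702
```

{"fn": "apply_moves", "kwargs": {"moves": [[0.6, -0.035, 0, 0, 0], [0.6, -0.035, 0, 0, 0], [0.6, -0.035, 0, 0, 0], [0.6, -0.035, 0, 0, 0], [0.6, -0.035, 0, 0, 0], [0.6, 0, 0, 0, 0], [0.6, 0, 0, 0, 0], [0.6, 0, 0, 0, 0]]}}

```text
t: 34.68
eef_pos: [0.4899, 0.2653, 0.1547]
ee_rot: [3.141, -0.0, -1.571]
force: [-0.2, -0.9, 0.4]
width: 0.0701
```

```bash
python3 st.py s5
python3 - <<'E'
from h import *
g=eyes.grab_frame("scene");f=eyes.grab_frame("top")
cv2.imwrite("pics/f1.png",cv2.resize(g["color"][140:290,180:450,::-1],None,fx=2.9,fy=2.9,interpolation=cv2.INTER_CUBIC))
for im in(f,g):
  P=pts(im)
  for k in("espresso_cup","honey_jar"):
    for r in outline_of(k,im)[:1]: print(k,r["score"],r["extent"],np.median(P[r["region"]],0).round(4))
E
```

```text
34.7833 [0.49019043 0.26447857 0.15487467] [ 3.14141250e+00 -1.70132726e-04 -1.57249199e+00] 0.07021646374220335
largest 373 mid [0.4896 0.0214 0.0418] mean [0.4903 0.0211 0.0422] med z 0.0422578625231218 slope [0.00016705 0.01278618]
medium 113 mid [ 0.4783 -0.0558  0.0361] mean [ 0.4835 -0.0552  0.0363] med z 0.03650202367535038 slope [ 0.01191125 -0.05873025]
small 55 mid [ 0.4719 -0.1376  0.0361] mean [ 0.4749 -0.1316  0.0374] med z 0.03752002241255337 slope [0.18049993 0.00036443]
large 220 mid [ 0.4725 -0.2064  0.0369] mean [ 0.4719 -0.2057  0.038 ] med z 0.038157301154437606 slope [-0.02206199  0.00323516]
espresso_cup 0.6 [229.4, 156.6, 261.2, 178.9] [0.598  0.2528 0.0448]
honey_jar 0.83 [349.7, 164.6, 372.3, 182.4] [ 0.5805 -0.0452  0.0704]
espresso_cup 0.63 [201.0, 206.5, 221.5, 237.5] [0.6062 0.2939 0.0344]
honey_jar 0.92 [335.7, 155.2, 359.2, 189.5] [ 0.57   -0.0427  0.0555]
```

View pics/s5.png

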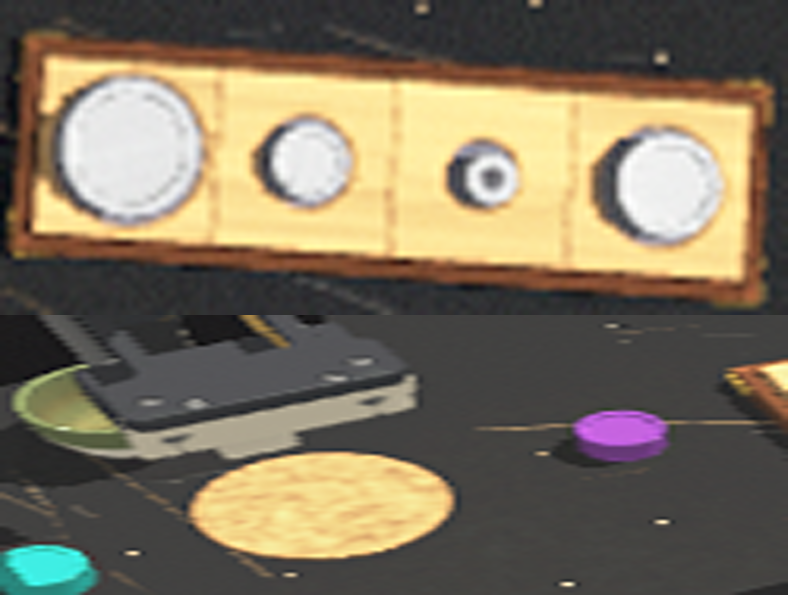

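View pics/f1.png

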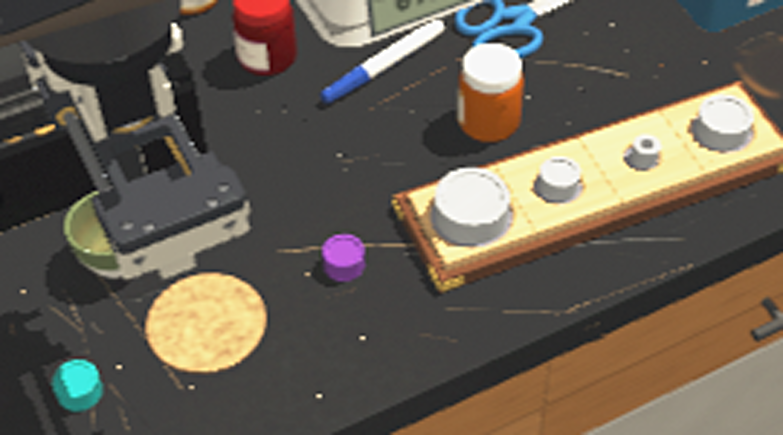

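{"fn": "apply_moves", "kwargs": {"moves": [[0.6, 0, 0.02, -0.03, 0], [0.6, 0, 0.02, -0.03, 0], [0.6, 0, 0.02, -0.03, 0], [0.6, 0, 0, -0.01, 0], [0.6, 0, 0, 0, 0], [0.6, 0, 0, 0, 0], [0.6, 0, 0, 0, 0]]}}

```text
t: 35.67
eef_pos: [0.4301, 0.2651, 0.2539]
ee_rot: [3.141, -0.001, -1.572]
force: [0.4, -0.2, -0.4]
width: 0.0701
```

Run:
```python
from h import *
F=[eyes.grab_frame("top") for _ in range(12)]
f=dict(F[-1]); f["z_map"]=np.mean([x["z_map"] for x in F],0); P=pts(f)
W={"largest":(.4902,.0205,.026),"medium":(.4844,-.0561,.013),"small":(.4755,-.1318,.009),"large":(.4725,-.2067,.019)}
for k,(x,y,r) in W.items():
    m=(np.hypot(P[...,0]-x,P[...,1]-y)<r);q=P[m];A=np.c_[q[:,:2]-[x,y],np.ones(len(q))]
    co=np.linalg.lstsq(A,q[:,2],rcond=None)[0];print(k,len(q),co.round(4))
g=eyes.grab_frame("scene"); c=f["color"]
for n,im in(("top",F[-1]),("scene",g)):
  Q=pts(im)
  for k in("espresso_cup","honey_jar"):
    for r in outline_of(k,im)[:1]: print(n,k,r["score"],r["extent"],np.median(Q[r["region"]],0).round(4))
cv2.imwrite("pics/f2.png",cv2.resize(g["color"][140:290,180:450,::-1],None,fx=2.9,fy=2.9,interpolation=cv2.INTER_CUBIC))
```

```text
largest 302 [-0.077  -0.0211  0.0485]
medium 78 [-0.2383  0.0971  0.0408]
small 35 [-0.9765 -0.2128  0.0406]
large 160 [0.1434 0.0101 0.0429]
top espresso_cup 0.73 [224.6, 157.4, 260.0, 181.6] [0.5971 0.2824 0.0225]
top honey_jar 0.7 [349.5, 164.0, 373.5, 185.1] [ 0.5825 -0.0461  0.0703]
scene espresso_cup 0.92 [203.7, 205.8, 233.4, 236.9] [0.6057 0.2856 0.0305]
scene honey_jar 0.66 [203.1, 204.5, 230.7, 236.8] [0.6074 0.2855 0.03  ]
```

View pics/f2.png

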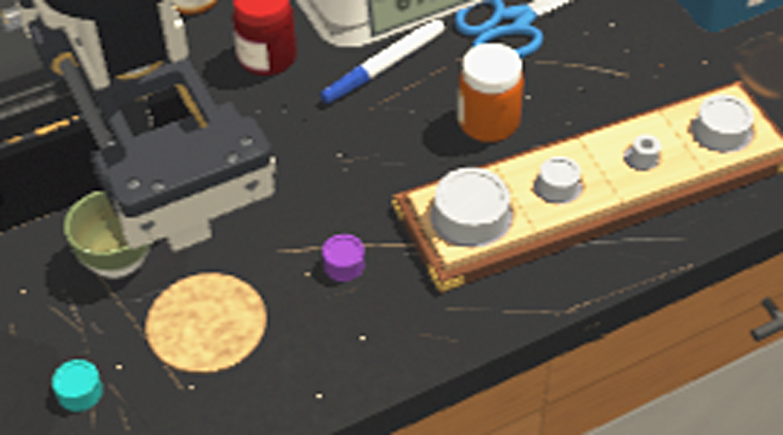

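Run:
```python
from h import *
for cam in("top","scene"):
  F=[eyes.grab_frame(cam) for _ in range(12)]
  Z=np.array([x["z_map"] for x in F]);Z[Z==0]=np.nan
  f=dict(F[-1]); f["z_map"]=np.nan_to_num(np.nanmedian(Z,0)); P=pts(f)
  W={"largest":(.4902,.0205,.022,.035),"medium":(.4844,-.0561,.012,.031),"small":(.4755,-.1318,.0085,.031),"large":(.4725,-.2067,.016,.033)}
  for k,(x,y,r,z) in W.items():
    m=(np.hypot(P[...,0]-x,P[...,1]-y)<r)&(P[...,2]>z);q=P[m];A=np.c_[q[:,:2]-[x,y],np.ones(len(q))]
    co=np.linalg.lstsq(A,q[:,2],rcond=None)[0];print(cam,k,len(q),co.round(4))
s=arm.get_state();print(s["t"],s["qd"].round(3))
```

```text
top largest 216 [0.0045 0.0058 0.0415]
top medium 63 [ 0.0244 -0.0245  0.0356]
top small 34 [ 0.0164 -0.0075  0.0378]
top large 111 [-0.0056 -0.0062  0.0376]
scene largest 228 [ 0.0014 -0.0031  0.0419]
scene medium 66 [ 0.0376 -0.0022  0.0361]
scene small 31 [ 0.0319 -0.0166  0.038 ]
scene large 101 [0.0058 0.0046 0.0379]
37.7167 [-0.001  0.002 -0.001  0.001 -0.    -0.001]
```

```bash
python3 -c "
from station import job
print(job.job_done())"
```

```text
the job is handed in; nothing more can be done
None
```

All four weights are in the tray, each standing upright in the well bored for its size. I handed the job in at about 38 s. I took the stack apart from the top down. Each weight was lowered until the force reading showed contact, then released.

**Seating:** depth averaged over 12 frames per camera gives weight tops level to within about 2°. Their heights match weights resting on the felt floors to within about 0.5 mm (smallest to largest: 38, 36, 38 and 42 mm). Every recess reading is taken at the recess floor.

**Small and medium:** these two probably touched the block with the fingertips at the moment of release. They may have settled by up to about 1 mm. The small weight sits about 3 mm off its well's centre but is flat and clear of the rim, because my first estimate of the well centres was a few millimetres out. I corrected it for the other three.

**Bystanders:** the cup and honey jar are where they started. The last scene-camera network search gave one wrong result, reporting the honey jar at the cup's position. The top camera and the picture itself show the jar unmoved. The purple and turquoise look-alikes were not touched.

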